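Put the roaster's exhaust corner back in order after cleaning

ROBOT

A 6-joint arm with a two-finger parallel gripper is mounted at the origin on the work surface. World frame = base frame: x ahead of the robot, y to its left, z up, the work surface at z = 0. Lengths are in m, angles in rad, forces in N, time in s.
With the tool pointing down it reaches from about 0.25 to 0.85 m from the base axis. Payload 12.5 kg.
Tool frame: the origin (TCP) lies between the finger pads; the fingertips stand 22 mm ahead of it and the grasp point (between the pads) lies 3 mm ahead of it; z points along the fingers, y is the line along which they close (so a half turn about z gives the same grasp; the last joint's range is limited). The gripper opens to 93 mm and grips with 3 to 60 N. Pads are 15 mm wide; open, the fingers measure 128 mm over their backs; the gripper's body (75 mm by 188 mm) begins 65 mm behind the grasp point.
Start: joints at [1.161, 0.351, 1.652, -0, 1.139, -0.085], TCP at [0.175, 0.521, 0.241] pointing down, gripper open.
Joint ranges: [-2.75, 2.75], [-0.79, 2.1], [0.01, 2.65], [-1.57, 4.71], [0.07, 3.14], [-2.87, 2.87]. Speed limits (rad/s): [2.22, 2.22, 2.79, 3.14, 3.14, 3.14].

INTERFACE

Orientations are given as a unit quaternion [w, x, y, z].
In Python, from station import r gives the robot as it stands. The module is installed in compiled form; this text tells all that it offers.
- The arm moves only by the shell command python3 -m handwheel 'ROWS' [OPENING] [FORCE]. ROWS is JSON, one flat list of numbers, 4 for each row, row after row: the shift along the tool's x, y, z in m, then the turn about the tool's z in degrees. A call has 1 to 10 rows; each row shifts and turns the commanded pose from where the row before left it, along the tool's axes as they then stand; what a row does not reach is not made up. A row lasts 1/12 s, in which the tool goes at most 41.7 mm and 7.16 degrees, less where a joint would pass 70% of its speed; a pose out of reach is approached as far as the arm can. A call with a gripper value outside its range is refused whole. OPENING is the closure, from -1 (fully open) to 1 (shut), set as the call begins (- or left out, the last holds). The fingers move at their own pace and stop on an object; FORCE is the grip in N (left out, the last holds). Time passes only in rows, so rows that do not move let the fingers close. It gives the time, the measured TCP pose, the force, the opening and the grip force at its end, in the units of the state.
- r.sense(): the state, without advancing time (a new reading comes with each control period).
- r.camera(name): name is "scene" or "top"; returns the picture (400x640x3 uint8, red, green, blue); there is no depth.
- r.calibration(name): a dict with "vfov" (degrees; the focal length in pixels is half the picture's height over the tangent of half this angle, whatever the lens; pixels are square), "cx", "cy" (the principal point, pixels), "rvec" (rotation vector, rad) and "tvec" (3), from world to camera coordinates, as OpenCV has them. Camera axes: x right, y down, z forward; pixel columns grow to the right and rows downward; lengths in m; the calibration is good to about 2 mm. A picture is of the moment at which its call begins. calibration takes no time and is no camera call.
- r.sign_off(): hands the job in; it is judged then, once.
Trained networks look in the newest picture that a camera, given by its name, has taken for a name from the list of things; names that differ only in an ending like _2 or _b are one class to them, and where a whole thing is asked for, a point or a joint stands for the part that bears it (a point fixed in the world has none). Each returns a list of dicts, best first, with "p" (0 to 1); they miss things now and then, are a little off and sometimes report something else, mostly with a low value. They report only what shows in the picture. A call takes as long as a camera call. They do not tell look-alikes from the thing itself.
- r.outline_of(target, camera): "pixels" (400x640 bool, what is visible of it) and "xy" ([column, row] in pixels, amid what is visible of it).
- r.place_of(target, camera): "xy" ([column, row] in pixels: a listed point, or the origin of a listed thing).
The state is a dict: "time_s": time; "joints": joint angles; "joint_vel": joint speeds; "joint_torque": joint torques, N m; "position": TCP position; "eef_rot": TCP orientation; "contact_force": force on the tool from outside, world axes, zero at the start; "torque": the same for the moment, N m; "finger_gap": finger opening in m; "finger_force": force on a finger pad.
Only numpy, scipy, OpenCV 4.12 (cv2) and the standard library are available. Lean on these libraries where they do the work, as an engineer would, in place of code of your own. Each camera call takes 0.05 s, during which the arm holds its last target. There are 200 camera calls.

TASK

The exhaust corner has been cleaned: put the loose lever handle back on the damper's square shaft, pressed fully home, and with the handle in place turn the damper fully open, anticlockwise as far as it goes. Then, or in between, hang every sampling scoop on the bench by its hook on the steel rail; their cups hang off to one side, so let each one go slowly and leave it hanging still. Leave the other things on the bench where they are.

Things in the scene. Friction and masses are not known exactly. Their poses are not given: they have to be found in the camera images.
- handle: Dark steel lever handle, 0.2 kg. Square hub 36 x 36 x 36 mm with a square hole 15.6 mm wide right through it along z; from the hub's foot a lever arm 15 mm wide and high runs along +x to a black ball (26 mm) 98 mm from the hole's axis. Hub faces towards +y and -y are plain. Origin: centre of the hole at the hub's underside, z up. Lies on the bench, hub upright
- damper_shaft (a joint): turn of the damper's vertical square shaft (rad): 0 = damper shut, 1.4 = fully open, at its stop; grows anticlockwise seen from above. Held by friction (about 0.1 N m) wherever it is left; starts at or near shut
- shaft_seat (a point): on the axis of the damper's upright bare steel shaft, at the brass shoulder (32 mm wide) on which the hub's underside rests when fully home, 130 mm above the bench; z up, x and y square to the shaft's flats, turning with it. Shaft 14 mm square for 22 mm above this point, then a 10 mm square tip to 26 mm; any of the four ways round fits. Below it, a 52 mm square grey block, top 5 mm lower
- damper: the fixed fan unit with duct and damper. Origin on the bench under the shaft; x along the duct, from its open mouth (x = -70 mm) towards the fan (x = 116 to 264 mm, 148 mm high); duct 100 mm wide, top 112 mm above the bench
- rail: fixed stand with the scoop rail. Origin on the bench below the rail's middle, y along the rail; base plate 90 x 310 x 8 mm
- rail_mid (a point): middle of the axis of the level round steel rail, 10 mm thick, 280 mm long along this point's y, 250 mm above the bench, on a post (12 mm thick) at each end
- scoop1: Steel sampling scoop, 0.16 kg, may be absent; stands on the bench. Round cup 76 mm wide, 42 mm high; behind it an upright bar handle 12 mm (x) by 10 mm (y), centred at x = -44 mm, up to z = 190 mm, with a hook at its top. Origin: centre of the cup's underside, z up, x from handle to cup. Centre of mass about x = -3, z = 27 mm, so when hung it leans about 27 degrees, the cup swinging in under the rail
- scoop1_hook (a point): of the same scoop: where the rail's axis lies when it hangs by the hook's inner corner (x = -77, z = 175 mm in the scoop's frame). The hook, of 8 mm rod, leaves the handle's top towards -x, away from the cup (underside z = 180 mm); its end at x = -86 mm turns down to z = 154 mm, leaving 32 mm free between handle and end
- scoop2: Steel sampling scoop, 0.16 kg, may be absent; stands on the bench. Round cup 76 mm wide, 42 mm high; behind it an upright bar handle 12 mm (x) by 10 mm (y), centred at x = -44 mm, up to z = 190 mm, with a hook at its top. Origin: centre of the cup's underside, z up, x from handle to cup. Centre of mass about x = -3, z = 27 mm, so when hung it leans about 27 degrees, the cup swinging in under the rail
- scoop2_hook (a point): of the same scoop: where the rail's axis lies when it hangs by the hook's inner corner (x = -77, z = 175 mm in the scoop's frame). The hook, of 8 mm rod, leaves the handle's top towards -x, away from the cup (underside z = 180 mm); its end at x = -86 mm turns down to z = 154 mm, leaving 32 mm free between handle and end
- scoop3: Steel sampling scoop, 0.16 kg, may be absent; stands on the bench. Round cup 76 mm wide, 42 mm high; behind it an upright bar handle 12 mm (x) by 10 mm (y), centred at x = -44 mm, up to z = 190 mm, with a hook at its top. Origin: centre of the cup's underside, z up, x from handle to cup. Centre of mass about x = -3, z = 27 mm, so when hung it leans about 27 degrees, the cup swinging in under the rail
- scoop3_hook (a point): of the same scoop: where the rail's axis lies when it hangs by the hook's inner corner (x = -77, z = 175 mm in the scoop's frame). The hook, of 8 mm rod, leaves the handle's top towards -x, away from the cup (underside z = 180 mm); its end at x = -86 mm turns down to z = 154 mm, leaving 32 mm free between handle and end
- bowl: bystander: white ceramic bowl, rim 72 mm wide, 40 mm high
- bean_jar: bystander: amber glass jar with steel cap, 64 mm wide, 75 mm high
- tin: bystander: paper-labelled tin, 72 mm wide, 100 mm high
- mug: bystander: white ceramic mug, 76 mm wide, 85 mm high
- driver: bystander: screwdriver lying on the bench
- logger: bystander: black handheld data logger lying flat, 75 x 140 x 30 mm
Things that resemble listed ones, but are neither listed nor needed, are in the scene too. Of the things that look like the handle, the largest one is meant.

How it is judged:
On the way, in this order (a step that is already met when the one before it is completed fails the run):
1. the handle is fully home on the damper's shaft (horizontal distance between handle and shaft_seat below 0.004 m and z of handle in the frame of shaft_seat between -0.004 and 0.004 m and angle between handle's own z axis and vertical below 0.08 rad and not (value of joint damper_shaft above 1.2 rad)), for 0.2 s.
2. with the handle on, the damper is turned fully open (horizontal distance between handle and shaft_seat below 0.004 m and z of handle in the frame of shaft_seat between -0.004 and 0.004 m and angle between handle's own z axis and vertical below 0.08 rad and value of joint damper_shaft above 1.2 rad), for 0.2 s.
At the end, for the whole second after the job is handed in: The handle is home on the shaft (within 4 mm of shoulder and axis, upright), the damper open to at least 1.2 rad, and every scoop present hangs from the rail by its hook (corner within 16 mm across, 20 mm in height), leaning under 0.8 rad, swaying under 0.1 m/s and 0.8 rad/s (all of step 2 and linear speed of handle below 0.05 m/s and contact force between each of scoop1, scoop2, scoop3 and rail above 0.2 N and x of scoop1_hook in the frame of rail_mid between -0.016 and 0.016 m and y of scoop1_hook in the frame of rail_mid between -0.14 and 0.14 m and z of scoop1_hook in the frame of rail_mid between -0.02 and 0.02 m and angle between each of scoop1, scoop2, scoop3's own z axis and vertical below 0.8 rad and linear speed of each of scoop1, scoop2, scoop3 below 0.1 m/s and angular speed of each of scoop1, scoop2, scoop3 below 0.8 rad/s and x of scoop2_hook in the frame of rail_mid between -0.016 and 0.016 m and y of scoop2_hook in the frame of rail_mid between -0.14 and 0.14 m and z of scoop2_hook in the frame of rail_mid between -0.02 and 0.02 m and x of scoop3_hook in the frame of rail_mid between -0.016 and 0.016 m and y of scoop3_hook in the frame of rail_mid between -0.14 and 0.14 m and z of scoop3_hook in the frame of rail_mid between -0.02 and 0.02 m); the robot touches nothing.
It fails at once if a bystander is pushed more than 4 cm from its place or, if it stands, tipped over (distance of any of bowl, bean_jar, tin, mug, driver, logger from where it was at the start of the episode above 0.04 m or angle between any of bowl, bean_jar, tin, mug's own z axis and vertical above 0.6 rad).
Of scoop1, scoop2, scoop3 only 2 to 3 are there at a start; the rules pass over those that are not, and their reading is None.
At some moment in a run one of handle, scoop1, scoop2, scoop3 may be knocked a few centimetres aside while the robot is not near it.
It also fails if it takes over 210 s, if anything falls off the work surface, if the arm or the gripper's body presses on something with over 40 N, if the wrist force passes 120 N, or if a joint passes its speed limit or range.

## Working session

There is one attempt and no reset: what is moved stays moved. The work goes in short steps, Python scripts to look and compute and a shell command to move; the robot and the scene stay as the last step left them, time stands still between calls to the robot, and variables do not carry over. Pictures are saved under pics/ and viewed, at most 14 in all, crops included, and the job is handed in when it is done.

```bash
mkdir -p pics
cat > h.py <<'E'
import numpy as np,cv2
from station import r
def cal(n):
    c=r.calibration(n);f=200/np.tan(np.radians(c['vfov'])/2)
    K=np.array([[f,0,c['cx']],[0,f,c['cy']],[0,0,1]]);R=cv2.Rodrigues(np.array(c['rvec'],float))[0]
    return K,R,np.array(c['tvec'],float).ravel(),c
def ray(n,xy):
    K,R,t,_=cal(n);d=R.T@np.linalg.solve(K,[xy[0],xy[1],1]);return -R.T@t,d
def atz(n,xy,z):
    o,d=ray(n,xy);return o+d*(z-o[2])/d[2]
def tri(a,b):
    (o1,d1),(o2,d2)=ray('scene',a),ray('top',b)
    s=np.linalg.lstsq(np.c_[d1,-d2],o2-o1,rcond=None)[0]
    p,q=o1+s[0]*d1,o2+s[1]*d2;return (p+q)/2,np.linalg.norm(p-q)
def proj(n,P):
    K,R,t,_=cal(n);return cv2.projectPoints(np.array(P,float).reshape(-1,3),cv2.Rodrigues(R)[0],t,K,None)[0].reshape(-1,2)
def snap(n,f,crop=None,s=1):
    im=r.camera(n)[:,:,::-1]
    if crop:im=im[crop[1]:crop[3],crop[0]:crop[2]]
    cv2.imwrite('pics/'+f,cv2.resize(im,None,fx=s,fy=s,interpolation=cv2.INTER_CUBIC))
E
python3 - <<'E'
from h import *
np.set_printoptions(precision=3,suppress=True)
for n in('scene','top'):
    print(n,r.calibration(n),ray(n,(320,200)));snap(n,n+'1.png',s=1.25)
    for t in['handle','shaft_seat','damper','rail','rail_mid','scoop1','scoop1_hook','bowl','bean_jar','tin','mug','driver','logger']:
        print(t,[(round(d['p'],2),np.round(d['xy']).tolist(),np.round(atz(n,d['xy'],dict(shaft_seat=.13,rail_mid=.25,scoop1_hook=.175).get(t,0)),3)[:2].tolist()) for d in r.place_of(t,n)])
print(r.sense())
E
```

```text
scene {'vfov': 51.87761657500065, 'cx': 316.4888906016315, 'cy': 203.3867593437376, 'rvec': array([ 2.105,  0.585, -0.337]), 'tvec': array([-0.395, -0.005,  1.459])} (array([ 0.986, -0.816,  0.805]), array([-0.439,  0.708, -0.553]))
handle [(0.75, [235.0, 294.0], [0.384, -0.283]), (0.52, [162.0, 290.0], [0.204, -0.371]), (0.46, [222.0, 261.0], [0.265, -0.203])]
shaft_seat [(0.55, [409.0, 192.0], [0.662, 0.221])]
damper [(0.6, [405.0, 223.0], [0.656, 0.238])]
rail [(0.76, [314.0, 318.0], [0.608, -0.244])]
rail_mid [(0.89, [314.0, 238.0], [0.611, -0.237]), (0.18, [336.0, 144.0], [0.427, 0.183])]
scoop1 [(0.82, [319.0, 250.0], [0.484, -0.017])]
scoop1_hook [(0.82, [288.0, 197.0], [0.401, -0.042])]
bowl [(0.95, [356.0, 260.0], [0.599, 0.001])]
bean_jar [(0.94, [395.0, 274.0], [0.719, 0.002])]
tin [(0.55, [367.0, 171.0], [0.4, 0.486]), (0.48, [333.0, 142.0], [0.155, 0.642])]
mug [(0.78, [226.0, 366.0], [0.512, -0.458])]
driver [(0.52, [397.0, 186.0], [0.543, 0.439])]
logger [(0.73, [405.0, 224.0], [0.658, 0.233]), (0.6, [180.0, 342.0], [0.374, -0.466])]
top {'vfov': 49.1750187467194, 'cx'
[... 916 characters left out ...]
])]
tin [(0.96, [193.0, 225.0], [0.391, 0.508])]
mug [(0.88, [446.0, 202.0], [0.502, -0.463]), (0.74, [194.0, 224.0], [0.394, 0.504])]
driver [(0.5, [211.0, 182.0], [0.558, 0.449])]
logger [(0.7, [447.0, 238.0], [0.362, -0.466])]
{'time_s': 1.4, 'joints': array([ 1.161,  0.351,  1.652, -0.   ,  1.139, -0.085]), 'joint_vel': array([ 0.001, -0.002,  0.001,  0.   , -0.   , -0.001]), 'joint_torque': array([  0.001, -49.725, -28.549,   0.07 ,   0.022,   0.   ]), 'position': array([0.176, 0.521, 0.241]), 'eef_rot': array([0.   , 0.162, 0.987, 0.   ]), 'contact_force': array([-0.815, -0.083,  1.13 ]), 'torque': array([-0.066,  0.03 , -0.04 ]), 'finger_force': 0.0, 'finger_gap': 0.09299743964866262}
```

View pics/scene1.png

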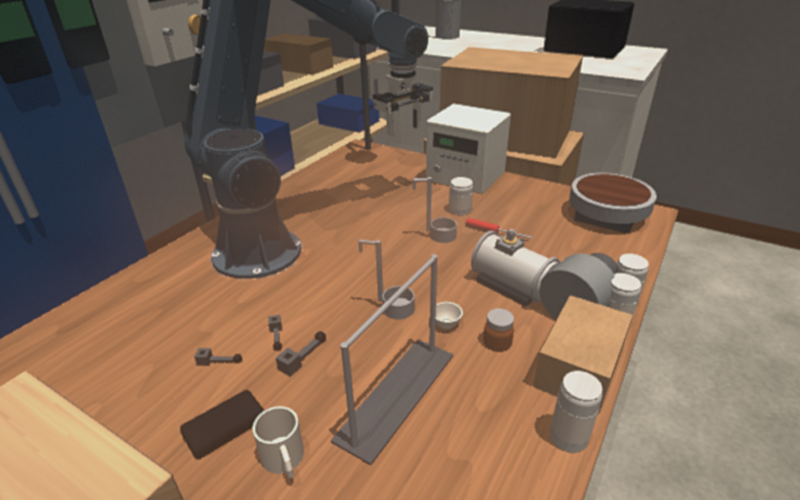

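View pics/top1.png

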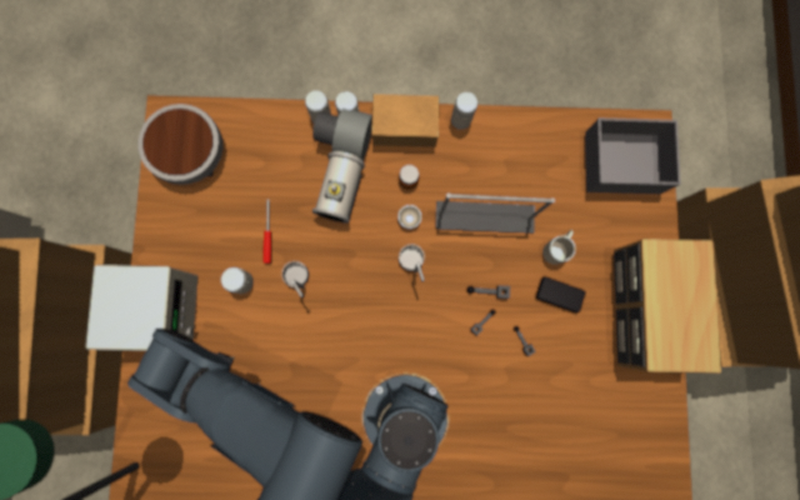

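The scene shows two scoops (at about (318,245) and (352,185) in 640-px coordinates), three handles (the largest has its hub at (232,290)), the rail at (312,240), and the damper shaft at (409,192). Next I fit silhouettes for accurate poses.

```bash
cat >> h.py <<'E'
def box(x0,x1,y0,y1,z0,z1):return np.array([[x,y,z] for x in(x0,x1) for y in(y0,y1) for z in(z0,z1)])
def cyl(r_,z0,z1,x=0,y=0):
    a=np.linspace(0,2*np.pi,24,endpoint=False);return np.vstack([np.c_[x+r_*np.cos(a),y+r_*np.sin(a),0*a+z] for z in(z0,z1)])
def sph(r_,c):
    g=np.random.default_rng(0).normal(size=(150,3));return np.array(c)+r_*g/np.linalg.norm(g,axis=1)[:,None]
HANDLE=[box(-.018,.018,-.018,.018,0,.036),box(0,.098,-.0075,.0075,0,.015),sph(.013,(.098,0,.0075))]
SCOOP=[cyl(.038,0,.042),box(-.05,-.038,-.005,.005,0,.19),box(-.09,-.044,-.004,.004,.18,.188),box(-.09,-.082,-.004,.004,.154,.188)]
def render(n,parts,x,y,yaw,z=0,S=4):
    c,s=np.cos(yaw),np.sin(yaw);Rz=np.array([[c,-s,0],[s,c,0],[0,0,1]]);im=np.zeros((400*S,640*S),np.uint8)
    for p in parts:
        q=(proj(n,p@Rz.T+[x,y,z])+.5)*S-.5
        cv2.fillConvexPoly(im,cv2.convexHull(np.round(q).astype(np.int32)),255)
    return cv2.resize(im,(640,400),interpolation=cv2.INTER_AREA)/255.
def fit(parts,masks,x0,z=0,yaws=None):
    from scipy.optimize import minimize
    def cost(p):
        e=0
        for n,m in masks.items():
            R=render(n,parts,*p,z=z);e+=1-np.minimum(R,m).sum()/max(np.maximum(R,m).sum(),1)
        return e/len(masks)
    if yaws is None:yaws=np.linspace(0,2*np.pi,16,endpoint=False)
    st=min(([x0[0],x0[1],a] for a in yaws),key=cost)
    o=minimize(cost,st,method='Nelder-Mead',options=dict(initial_simplex=[st]+[list(np.add(st,d)) for d in([.012,0,0],[0,.012,0],[0,0,.2])],xatol=2e-4,fatol=1e-4,maxiter=150))
    return o.x,o.fun
def mask(t,n,near):
    L=r.outline_of(t,n);L=[d for d in L if np.hypot(*(np.array(d['xy'])-near))<25]
    return L[0]['pixels'].astype(float) if L else None
def locate(t,parts,guess,zc=.02,cams=('scene','top'),yaws=None,shoot=True):
    M={}
    for n in cams:
        if shoot:r.camera(n)
        m=mask(t,n,proj(n,[[*guess[:2],zc]])[0])
        if m is not None:M[n]=m
    p,f=fit(parts,M,guess,yaws=yaws);print(t,list(M),'xy',p[:2].round(4),'yaw deg',np.degrees(p[2]).round(1),'cost',round(f,3));return p
E
python3 - <<'E'
from h import *
h=locate('handle',HANDLE,(.378,-.25),shoot=False)
a=locate('scoop1',SCOOP,(.485,-.016),.06,shoot=False)
b=locate('scoop1',SCOOP,(.414,.33),.06,shoot=False)
for t,z in(('shaft_seat',.13),('rail_mid',.25)):
    A=r.place_of(t,'scene')[0]['xy'];B=r.place_of(t,'top')[0]['xy'];print(t,tri(A,B),A,B)
ims=[]
for n,c in(('scene',(380,165,440,210)),('top',(235,125,295,170)),('scene',(215,270,275,315)),('top',(365,215,425,260))):
    im=r.camera(n)[c[1]:c[3],c[0]:c[2],::-1];ims.append(cv2.resize(im,(390,292),interpolation=cv2.INTER_CUBIC))
cv2.imwrite('pics/c1.png',np.vstack([np.hstack(ims[:2]),np.hstack(ims[2:])]))
E
```

```text
handle ['scene', 'top'] xy [ 0.3824 -0.2018] yaw deg 266.5 cost 0.494
scoop1 ['scene', 'top'] xy [ 0.4772 -0.0069] yaw deg 20.7 cost 0.221
scoop1 ['top'] xy [0.4152 0.3411] yaw deg 34.5 cost 0.095
shaft_seat (array([0.65869094, 0.24615113, 0.11589942]), np.float64(0.009075549713554336)) [409.3, 192.2] [260.6, 149.5]
rail_mid (array([ 0.61117863, -0.23124537,  0.24656684]), np.float64(0.007344580820609024)) [314.2, 238.1] [397.5, 157.5]
```

View pics/c1.png

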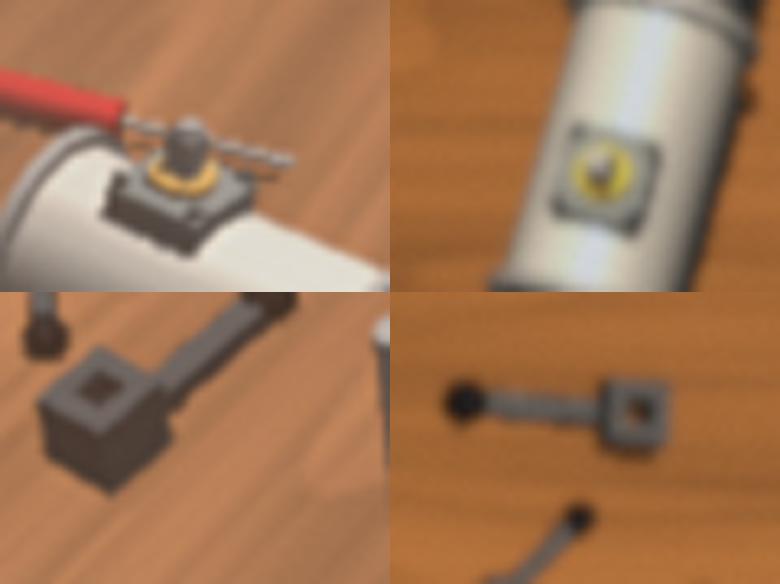

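The crops show the shaft on its brass shoulder (scene about (408,192), top about (267,151.5)) and the large handle with its hole at scene (230.4,284.8) and top (403.5,233.2), lever pointing to +y.

Run:
```python
from h import *
np.set_printoptions(precision=4,suppress=True)
r.camera('scene');r.camera('top')
h=locate('handle',HANDLE,(.376,-.295),shoot=False,yaws=np.radians([80,90,100]))
for z in(1,):
  print('hole',tri((230.4,284.8),(403.5,233.2)),atz('scene',(230.4,284.8),.036),atz('top',(403.5,233.2),.036),'ball',atz('top',(376.1,231.9),.01))
a=locate('scoop1',SCOOP,(.485,-.016),.06,shoot=False,yaws=np.radians([5,15,25]))
b=locate('scoop1',SCOOP,(.414,.33),.06,shoot=False,yaws=np.radians([20,30]))
for t in('scoop1',):
  for n in('scene','top'):print([(round(d['p'],2),d['xy'],atz(n,d['xy'],.175)) for d in r.place_of('scoop2_hook',n)])
print('seat',tri((408.2,192),(267.3,151.5)),atz('scene',(408.2,192),.13),atz('top',(267.3,151.5),.13))
c=[atz('top',(235+(x-390)/6.5,125+y/6.5),.125) for x,y in((572,130),(660,150),(635,235),(552,210))];c=np.array(c);print(c,c.mean(0))
for u,v in((0,3),(1,2)):
  d=c[u]-c[v];print('yaw',np.degrees(np.arctan2(d[1],d[0])))
for u,v in((0,1),(3,2)):
  d=c[u]-c[v];print('yaw-90',np.degrees(np.arctan2(d[1],d[0])))
e=[atz('top',p,.25) for p in((447/1.25,197/1.25),(553/1.25,201/1.25))];f=[atz('scene',p,.25) for p in((434/1.25,260/1.25),(345/1.25,347/1.25))]
print(e,f)
```

```text
handle ['scene', 'top'] xy [ 0.3795 -0.2883] yaw deg 87.6 cost 0.146
hole (array([ 0.3774, -0.2892,  0.0353]), np.float64(0.0053415034271498294)) [ 0.3801 -0.288   0.036 ] [ 0.3754 -0.291   0.036 ] ball [ 0.3798 -0.1912  0.01  ]
scoop1 ['scene', 'top'] xy [ 0.4767 -0.0095] yaw deg 17.1 cost 0.157
scoop1 ['scene', 'top'] xy [0.4169 0.3401] yaw deg 34.1 cost 0.188
[(0.49, [394.4, 271.1], array([ 0.7726, -0.168 ,  0.175 ]))]
[(0.96, [240.8, 232.2], array([0.3554, 0.2953, 0.175 ]))]
seat (array([0.6555, 0.2235, 0.1264]), np.float64(0.00461377743699779)) [0.6589 0.2199 0.13  ] [0.6524 0.222  0.13  ]
[[0.6776 0.2392 0.125 ]
 [0.6675 0.1896 0.125 ]
 [0.6184 0.2016 0.125 ]
 [0.6314 0.2483 0.125 ]] [0.6487 0.2197 0.125 ]
yaw -11.205651396021965
yaw -13.776611855697963
yaw-90 78.47284703194865
yaw-90 74.46866275299527
[array([ 0.6092, -0.0944,  0.25  ]), array([ 0.6062, -0.3798,  0.25  ])] [array([ 0.6185, -0.1019,  0.25  ]), array([ 0.611 , -0.3757,  0.25  ])]
```

```bash
cat > plan.py <<'E'
import sys,numpy as np
from station import r
from scipy.spatial.transform import Rotation as Ro
def plan(x,y,z,yaw):
    s=r.sense();p=np.array(s['position']);q=s['eef_rot'];R=Ro.from_quat([q[1],q[2],q[3],q[0]]).as_matrix()
    cur=np.degrees(np.arctan2(R[1,1],R[0,1]));t=-((yaw-cur+180)%360-180)
    c=np.radians(yaw);Y=np.array([np.cos(c),np.sin(c),0]);Z=np.array([0,0,-1.]);X=np.cross(Y,Z);d=np.array([x,y,z])-p
    print('pos',p.round(4),'yaw_y',cur.round(1),'j6',np.degrees(s['joints'][5]).round(),'| turn',round(t,1),'then shift mm',(1000*np.array([X@d,Y@d,Z@d])).round(1),'len',round(np.linalg.norm(d)*1000),'| F',np.round(s['contact_force'],1),'gap',round(s['finger_gap'],4),'ff',np.round(s['finger_force'],1),'t',round(s['time_s'],1),'tilt',round(np.degrees(np.arccos(-R[2,2])),1))
if __name__=='__main__':plan(*map(float,sys.argv[1:5]))
E
python3 plan.py .3787 -.289 .12 -2
```

```text
pos [0.1755 0.5213 0.2406] yaw_y 71.4 j6 -5.0 | turn 73.4 then shift mm [-802.7  231.4  120.6] len 844 | F [-0.2  0.3 -0.3] gap 0.0932 ff 0.0 t 2.6 tilt 0.0
```

```bash
python3 -m handwheel '[0,0,-0.005,7,0,0,-0.005,7,0,0,-0.005,7,0,0,-0.005,7,0,0,-0.005,7,0,0,-0.005,7,0,0,-0.005,7,0,0,-0.005,7,0,0,-0.005,7,0,0,-0.005,7]'
python3 -m handwheel '[0,0,0,3.4,-0.033,0.0095,0,0,-0.033,0.0095,0,0,-0.033,0.0095,0,0,-0.033,0.0095,0,0,-0.033,0.0095,0,0,-0.033,0.0095,0,0,-0.033,0.0095,0,0,-0.033,0.0095,0,0,-0.033,0.0095,0,0]'
python3 -m handwheel '[-0.033,0.0095,0,0,-0.033,0.0095,0,0,-0.033,0.0095,0,0,-0.033,0.0095,0,0,-0.033,0.0095,0,0,-0.033,0.0095,0,0,-0.033,0.0095,0,0,-0.033,0.0095,0,0,-0.033,0.0095,0,0,-0.033,0.0095,0,0]'
python3 plan.py .3787 -.289 .12 -2
```

```text
time_s: 3.43
position: [0.1755, 0.5212, 0.2909]
eef_rot: [-0.0, 0.701, 0.714, -0.0]
contact_force: [-0.3, 0.1, -0.1]
finger_gap: 0.0928
finger_force: 0.0
time_s: 4.27
position: [0.2504, 0.2199, 0.2907]
eef_rot: [0.0, 0.719, 0.695, 0.0]
contact_force: [1.0, 0.3, 0.9]
finger_gap: 0.0929
finger_force: 0.0
time_s: 5.1
position: [0.3338, -0.1136, 0.2909]
eef_rot: [0.0, 0.72, 0.694, 0.0]
contact_force: [0.6, 0.6, 0.5]
finger_gap: 0.0928
finger_force: 0.0
pos [ 0.3338 -0.1136  0.2909] yaw_y -2.0 j6 -24.0 | turn -0.0 then shift mm [-173.7   51.   170.9] len 249 | F [0.6 0.6 0.5] gap 0.0928 ff 0.0 t 5.1 tilt 0.0
```

```bash
python3 -m handwheel '[-0.029,0.0085,0.02,0,-0.029,0.0085,0.02,0,-0.029,0.0085,0.02,0,-0.029,0.0085,0.02,0,-0.029,0.0085,0.02,0,-0.0287,0.0085,0.02,0,0,0,0.02,0,0,0,0.02,0,0,0,0,0,0,0,0,0]'
python3 - <<'E'
from h import *
snap('scene','hc.png',(190,220,290,320),6)
r.camera('top')
h=locate('handle',HANDLE,(.379,-.2885),cams=('scene',),shoot=False,yaws=np.radians([80,88,95]))
E
python3 plan.py .3787 -.289 .03 -2
```

```text
time_s: 5.93
position: [0.3785, -0.2868, 0.1304]
eef_rot: [-0.001, 0.719, 0.695, -0.0]
contact_force: [-0.1, 0.9, 1.0]
finger_gap: 0.093
finger_force: 0.0
handle ['scene'] xy [ 0.3773 -0.2885] yaw deg 87.9 cost 0.108
pos [ 0.3793 -0.2873  0.132 ] yaw_y -2.0 j6 -41.0 | turn 0.0 then shift mm [ -1.7  -0.6 102. ] len 102 | F [-0.1  0.6  0.4] gap 0.0935 ff 0.0 t 6.1 tilt 0.1
```

View pics/hc.png

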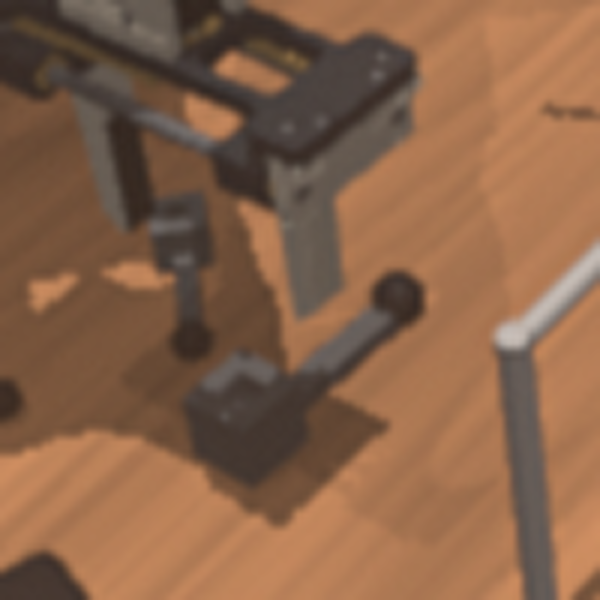

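The gripper hangs open above the hub (hub at crop pixel (245,415)), with the fingers either side of it along world x. Descend and grip.

```bash
python3 -m handwheel '[-0.0015,0,0.015,0,0,0,0.015,0,0,0,0.015,0,0,0,0.015,0,0,0,0.015,0,0,0,0.015,0,0,0,0.01,0,0,0,0.0015,0,0,0,0,0,0,0,0,0]'
python3 -m handwheel '[0,0,0,0,0,0,0,0,0,0,0,0,0,0,0,0,0,0,0,0,0,0,0,0,0,0,0,0,0,0,0,0,0,0,0,0,0,0,0,0]' 1 35
python3 plan.py .6555 .221 .28 -13
```

```text
time_s: 6.92
position: [0.3792, -0.2889, 0.03]
eef_rot: [0.001, 0.719, 0.695, 0.0]
contact_force: [-0.1, -0.6, 0.2]
finger_gap: 0.0931
finger_force: 0.0
time_s: 7.75
position: [0.3786, -0.2886, 0.0291]
eef_rot: [-0.0, 0.719, 0.695, -0.0]
contact_force: [-0.2, 0.1, 0.3]
finger_gap: 0.0355
finger_force: 35.0
pos [ 0.3786 -0.2886  0.0291] yaw_y -2.0 j6 -41.0 | turn 11.0 then shift mm [ 558.8  155.1 -250.9] len 632 | F [-0.2  0.1  0.3] gap 0.0355 ff 35.0 t 7.8 tilt 0.0
```

```bash
python3 -m handwheel '[0,0,-0.01,0,0,0,-0.025,0,0,0,-0.03,0,0,0,-0.03,2,0,0,-0.03,3,0,0,-0.03,3,0,0,-0.03,3,0,0,-0.03,0,0,0,-0.025,0,0,0,-0.01,0]'
python3 -m handwheel '[0.0329,0.0091,0,0,0.0329,0.0091,0,0,0.0329,0.0091,0,0,0.0329,0.0091,0,0,0.0329,0.0091,0,0,0.0329,0.0091,0,0,0.0329,0.0091,0,0,0.0329,0.0091,0,0,0.0329,0.0091,0,0]'
python3 -m handwheel '[0.0329,0.0091,0,0,0.0329,0.0091,0,0,0.0329,0.0091,0,0,0.0329,0.0091,0,0,0.0329,0.0091,0,0,0.0329,0.0091,0,0,0.0315,0.009,0,0,0,0,0,0,0,0,0,0,0,0,0,0]'
python3 - <<'E'
from h import *
snap('scene','sh1.png',(330,80,480,230),4);ims=cv2.imread('pics/sh1.png');r.camera('top')
E
python3 plan.py .6555 .221 .2 -13
```

```text
time_s: 8.58
position: [0.3792, -0.2889, 0.2829]
eef_rot: [0.002, 0.783, 0.622, 0.0]
contact_force: [0.1, -0.3, -1.2]
finger_gap: 0.0357
finger_force: 35.0
time_s: 9.33
position: [0.5252, -0.0167, 0.2784]
eef_rot: [-0.0, 0.783, 0.623, -0.0]
contact_force: [0.5, -0.1, -1.9]
finger_gap: 0.036
finger_force: 35.0
time_s: 10.17
position: [0.6381, 0.1898, 0.2781]
eef_rot: [-0.0, 0.783, 0.623, -0.001]
contact_force: [-0.6, -0.1, -2.5]
finger_gap: 0.0362
finger_force: 35.0
pos [0.6383 0.1892 0.2789] yaw_y -13.1 j6 26.0 | turn -0.1 then shift mm [34.9  9.7 78.9] len 87 | F [ 0.4  0.8 -1.7] gap 0.0358 ff 35.0 t 10.3 tilt 0.0
```

View pics/sh1.png

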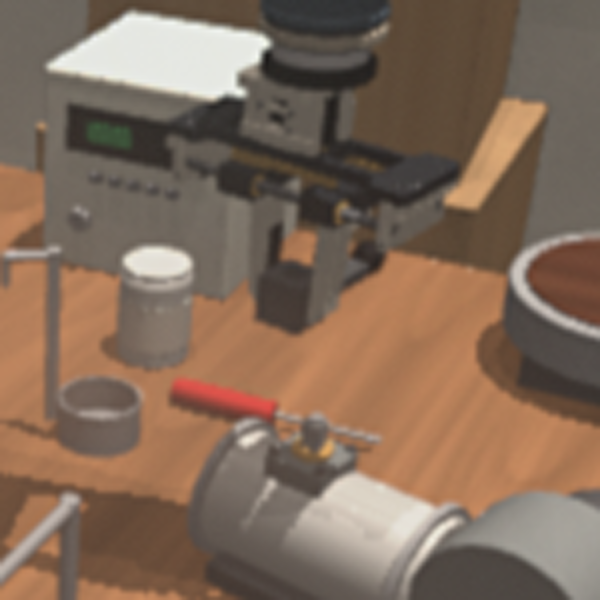

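The handle is held upright and level at crop (290,295), the shaft tip stands at crop (316,418), i.e. scene (409,184.5). Move over it and compare closely.

```bash
python3 -m handwheel '[0.0175,0.0057,0.0,0,0.0175,0.006,0,0,0,0,0.02,0,0,0,0.02,0,0,0,0.02,0,0,0,0.015,0,0,0,0.004,0,0,0,0,0,0,0,0,0,0,0,0,0]'
python3 - <<'E'
from h import *
im=r.camera('scene');c=(380,150,440,210);cr=im[c[1]:c[3],c[0]:c[2],::-1];cv2.imwrite('pics/sh2.png',cv2.resize(cr,(600,600),interpolation=cv2.INTER_CUBIC))
print(atz('scene',(409,184.5),.156),r.sense()['position'])
x,y,z=r.sense()['position'];
from scipy.spatial.transform import Rotation as Ro
a=np.radians(77);Rz=Ro.from_euler('z',a).as_matrix()
P=box(-.018,.018,-.018,.018,0,.036)@Rz.T+[x,y,z-.0295];print(((proj('scene',P)-[380,150])*10).round())
print(((proj('scene',[[x,y,.13],[x,y,.156]])-[380,150])*10).round())
E
python3 plan.py .6575 .2205 .2 -13
```

```text
time_s: 11.1
position: [0.6585, 0.2215, 0.2017]
eef_rot: [0.0, 0.783, 0.622, 0.001]
contact_force: [0.4, 0.7, -2.5]
finger_gap: 0.0355
finger_force: 35.0
[0.65823012 0.22077926 0.156     ] [0.65844444 0.22156161 0.20161638]
[[314. 342.]
 [328. 236.]
 [212. 300.]
 [224. 194.]
 [383. 296.]
 [398. 190.]
 [281. 255.]
 [294. 150.]]
[[282. 417.]
 [292. 344.]]
pos [0.6584 0.2216 0.2016] yaw_y -13.0 j6 28.0 | turn -0.0 then shift mm [-1.2 -0.7  1.6] len 2 | F [ 0.5 -0.3 -2.5] gap 0.0358 ff 35.0 t 11.2 tilt 0.1
```

View pics/sh2.png

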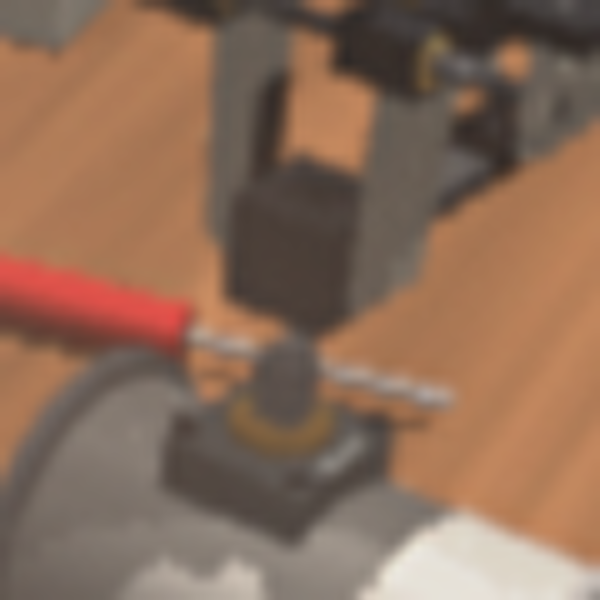

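The hub (bottom corner about (308,335)) sits nearly over the shaft (tip about (288,345)), with the shaft perhaps 2 mm to the image left. Shift slightly and lower gently.

```bash
python3 -m handwheel '[-0.0014,-0.0013,0,0,0,0,0.005,0,0,0,0.005,0,0,0,0.004,0,0,0,0.002,0,0,0,0.002,0,0,0,0.001,0,0,0,0.0,0]'
python3 plan.py .6568 .2205 .1595 -13
python3 -m handwheel '[0,0,0.002,0,0,0,0.001,0,0,0,0.001,0,0,0,0.001,0,0,0,0,0]'
python3 plan.py .6568 .2205 .1595 -13
```

```text
time_s: 11.82
position: [0.6564, 0.2206, 0.1811]
eef_rot: [-0.0, 0.783, 0.622, -0.0]
contact_force: [-0.6, 0.4, -2.6]
finger_gap: 0.0357
finger_force: 35.0
pos [0.6564 0.2206 0.1811] yaw_y -13.0 j6 28.0 | turn -0.0 then shift mm [-0.   0.5 21.6] len 22 | F [-0.6  0.4 -2.6] gap 0.0357 ff 35.0 t 11.8 tilt 0.0
time_s: 12.23
position: [0.6565, 0.2214, 0.1785]
eef_rot: [-0.0, 0.783, 0.622, 0.001]
contact_force: [-4.3, 6.7, 2.6]
finger_gap: 0.0358
finger_force: 35.0
pos [0.6565 0.2214 0.1785] yaw_y -13.0 j6 28.0 | turn -0.0 then shift mm [-0.8  0.5 19. ] len 19 | F [-4.3  6.7  2.6] gap 0.0358 ff 35.0 t 12.2 tilt 0.2
```

```bash
python3 -m handwheel '[0.0007,-0.0007,0,0,0,0,0,0,0,0,0,0]'
python3 -m handwheel '[0.0005,-0.0004,0,0,0,0,0.001,0,0,0,0.001,0,0,0,0,0]'
python3 plan.py .6568 .2205 .1595 -13
```

```text
time_s: 12.48
position: [0.656, 0.2218, 0.1762]
eef_rot: [-0.0, 0.783, 0.622, 0.0]
contact_force: [0.1, 3.9, -0.4]
finger_gap: 0.036
finger_force: 35.0
time_s: 12.82
position: [0.6555, 0.222, 0.1737]
eef_rot: [-0.0, 0.783, 0.622, -0.0]
contact_force: [1.4, 1.4, -3.3]
finger_gap: 0.0357
finger_force: 35.0
pos [0.6555 0.222  0.1737] yaw_y -13.0 j6 28.0 | turn -0.0 then shift mm [-1.2  1.6 14.2] len 14 | F [ 1.4  1.4 -3.3] gap 0.0357 ff 35.0 t 12.8 tilt 0.0
```

It slid onto the square. Press down to the shoulder.

```bash
python3 -m handwheel '[0.0003,0.0003,0.002,0,0,0,0.002,0,0,0,0.002,0,0,0,0.002,0,0,0,0.002,0,0,0,0.002,0,0,0,0,0]'
python3 plan.py .6555 .222 .1595 -13
python3 -m handwheel '[0,0,0.001,0,0,0,0.001,0,0,0,0.001,0,0,0,0.001,0,0,0,0,0]'
python3 plan.py .6555 .222 .1595 -13
```

```text
time_s: 13.4
position: [0.6557, 0.2221, 0.1615]
eef_rot: [-0.0, 0.783, 0.622, -0.0]
contact_force: [-0.8, -0.4, -2.0]
finger_gap: 0.0358
finger_force: 35.0
pos [0.6557 0.2221 0.1615] yaw_y -13.0 j6 28.0 | turn -0.0 then shift mm [-0.2 -0.2  2. ] len 2 | F [-0.8 -0.4 -2. ] gap 0.0358 ff 35.0 t 13.4 tilt 0.0
time_s: 13.82
position: [0.656, 0.2222, 0.1591]
eef_rot: [0.0, 0.783, 0.622, 0.0]
contact_force: [-3.5, -1.0, 4.1]
finger_gap: 0.0358
finger_force: 35.0
pos [0.656  0.2222 0.1591] yaw_y -13.0 j6 28.0 | turn -0.0 then shift mm [-0.3 -0.4 -0.4] len 1 | F [-3.5 -1.   4.1] gap 0.0358 ff 35.0 t 13.8 tilt 0.0
```

```bash
python3 -m handwheel '[0,0,0,0,0,0,0,-3,0,0,0,-7,0,0,0,-7,0,0,0,-7,0,0,0,-7,0,0,0,-7,0,0,0,-7,0,0,0,-7,0,0,0,-7]'
python3 plan.py .656 .2222 .1595 67;python3 -c "from station import r;print(r.sense()['torque'])"
python3 -m handwheel '[0,0,0,-5,0,0,0,-5,0,0,0,-2,0,0,0,-2,0,0,0,-2,0,0,0,0,0,0,0,0]'
python3 plan.py .656 .2222 .1595 67;python3 -c "from station import r;print(r.sense()['torque'])"
```

```text
time_s: 14.65
position: [0.6556, 0.2229, 0.159]
eef_rot: [-0.0, 0.372, 0.928, 0.0]
contact_force: [-6.5, 2.0, 6.7]
finger_gap: 0.0358
finger_force: 35.0
pos [0.6556 0.2229 0.159 ] yaw_y 46.3 j6 -31.0 | turn -20.7 then shift mm [-0.7 -0.5 -0.5] len 1 | F [-6.5  2.   6.7] gap 0.0358 ff 35.0 t 14.7 tilt 0.1
[ 0.34428335  1.15014968 -0.08312298]
time_s: 15.23
position: [0.6555, 0.2228, 0.159]
eef_rot: [-0.0, 0.242, 0.97, 0.0]
contact_force: [-6.3, 1.8, 7.7]
finger_gap: 0.0361
finger_force: 35.0
pos [0.6555 0.2228 0.159 ] yaw_y 62.0 j6 -47.0 | turn -5.0 then shift mm [-0.7 -0.3 -0.5] len 1 | F [-6.3  1.8  7.7] gap 0.0361 ff 35.0 t 15.2 tilt 0.1
[ 0.16600035  1.14701136 -0.00542261]
```

```bash
python3 -m handwheel '[0,0,0,-2,0,0,0,-2,0,0,0,-2,0,0,0,-2,0,0,0,0,0,0,0,0]'
python3 -c "from station import r;print(r.sense()['torque'])"
python3 -m handwheel '[0,0,0,-2,0,0,0,-2,0,0,0,-2,0,0,0,0,0,0,0,0]'
python3 plan.py .656 .2222 .1595 67;python3 -c "from station import r;print(r.sense()['torque'])"
```

```text
time_s: 15.73
position: [0.6556, 0.2227, 0.159]
eef_rot: [-0.0, 0.174, 0.985, 0.0]
contact_force: [-6.5, 0.5, 7.1]
finger_gap: 0.0355
finger_force: 35.0
[0.17134125 1.13472854 0.03554916]
time_s: 16.15
position: [0.6554, 0.2226, 0.159]
eef_rot: [-0.0, 0.122, 0.993, 0.0]
contact_force: [-6.3, -0.1, 7.7]
finger_gap: 0.0359
finger_force: 35.0
pos [0.6554 0.2226 0.159 ] yaw_y 76.0 j6 -61.0 | turn 9.0 then shift mm [-0.7 -0.1 -0.5] len 1 | F [-6.3 -0.1  7.7] gap 0.0359 ff 35.0 t 16.1 tilt 0.1
[-9.04323132e-04  1.27069773e+00 -1.40703093e-01]
```

```bash
python3 -m handwheel '[0,0,0,-3,0,0,0,-3,0,0,0,0,0,0,0,0]' 
python3 plan.py .656 .2222 .1595 67;python3 -c "from station import r;print(r.sense()['torque'])"
```

```text
time_s: 16.48
position: [0.6553, 0.2225, 0.159]
eef_rot: [-0.001, 0.07, 0.998, 0.0]
contact_force: [-8.7, 0.2, 7.2]
finger_gap: 0.0357
finger_force: 35.2
pos [0.6553 0.2225 0.159 ] yaw_y 81.9 j6 -67.0 | turn 14.9 then shift mm [-0.8 -0.  -0.5] len 1 | F [-8.7  0.2  7.2] gap 0.0357 ff 35.2 t 16.5 tilt 0.1
[ 0.06969046  1.46767946 -0.98211549]
```

The torque rises at the stop: fully open. Relax, release, lift, and check.

```bash
python3 -m handwheel '[0,0,-0.0006,2,0,0,0,1,0,0,0,0]'
python3 -m handwheel '[0,0,0,0,0,0,0,0,0,0,0,0,0,0,0,0,0,0,0,0,0,0,0,0]' -1
python3 -m handwheel '[0,0,-0.005,0,0,0,-0.01,0,0,0,-0.02,0,0,0,-0.03,0,0,0,-0.03,0,0,0,-0.03,0,0,0,-0.02,0,0,0,0,0]'
python3 - <<'E'
from h import *
snap('scene','sh3.png',(330,80,480,230),4)
M={}
for n in('scene','top'):
    r.camera(n)
    for d in r.outline_of('handle',n):print(n,round(d['p'],2),d['xy'])
    L=[d for d in r.outline_of('scoop1',n)]
    for d in L:print(n,'scoop',round(d['p'],2),d['xy'])
E
```

```text
time_s: 16.73
position: [0.6552, 0.2225, 0.159]
eef_rot: [-0.001, 0.097, 0.995, 0.0]
contact_force: [-6.2, -0.1, 2.7]
finger_gap: 0.036
finger_force: 35.0
time_s: 17.23
position: [0.656, 0.2222, 0.1587]
eef_rot: [0.0, 0.096, 0.995, -0.0]
contact_force: [0.2, 0.9, -0.8]
finger_gap: 0.071
finger_force: 0.0
time_s: 17.9
position: [0.6571, 0.2226, 0.3102]
eef_rot: [0.004, 0.096, 0.995, 0.001]
contact_force: [-0.4, 0.3, 0.6]
finger_gap: 0.0929
finger_force: 0.0
scene 0.85 [404.0, 182.2]
scene 0.84 [166.7, 288.8]
scene 0.57 [358.9, 250.8]
scene scoop 0.73 [311.9, 236.4]
scene scoop 0.69 [351.1, 181.6]
top 0.55 [211.8, 195.8]
top 0.5 [416.4, 273.9]
top 0.41 [381.9, 259.6]
top scoop 0.77 [227.2, 223.8]
top scoop 0.64 [330.1, 205.6]
```

View pics/sh3.png

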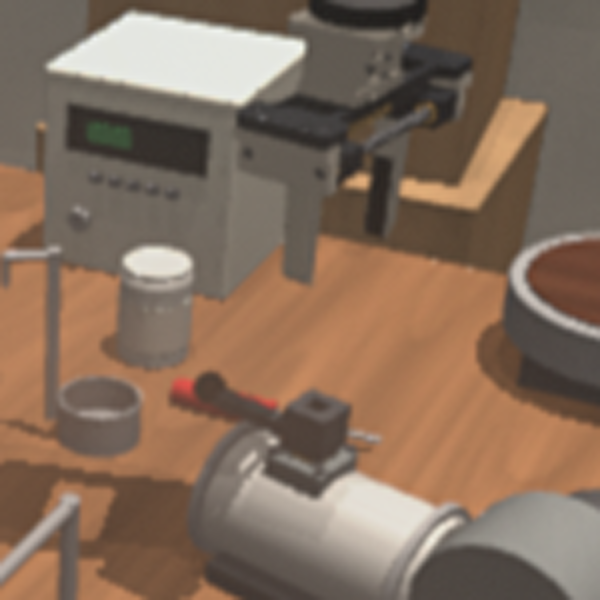

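The handle is fully home on the shaft at crop (318,420) with its lever pointing back toward -x/+y; the scoop at (95,410) is untouched. Now the scoops and rail.

```bash
cat >> h.py <<'E'
RAIL=[box(-.005,.005,-.14,.14,.245,.255),box(-.006,.006,-.146,-.134,0,.25),box(-.006,.006,.134,.146,0,.25),box(-.045,.045,-.155,.155,0,.008)]
E
python3 - <<'E'
from h import *
r.camera('scene');r.camera('top')
for c in(('scene',),('top',),('scene','top')):
    locate('scoop1',SCOOP,(.477,-.01),.06,c,np.radians([10,17]),False)
    locate('rail',RAIL,(.6113,-.237),.0,c,np.radians([-1,1]),False)
for n in('scene','top'):
    for d in r.place_of('scoop1',n):print(n,d['p'],atz(n,d['xy'],0))
    for d in r.place_of('scoop1_hook',n):print(n,'hook',d['p'],atz(n,d['xy'],.175))
E
python3 plan.py .4346 -.0224 .3 -73
```

```text
scoop1 ['scene'] xy [ 0.4771 -0.0075] yaw deg 18.7 cost 0.25
rail ['scene'] xy [ 0.6119 -0.234 ] yaw deg -1.0 cost 0.151
scoop1 ['top'] xy [ 0.4764 -0.0092] yaw deg 16.4 cost 0.114
rail ['top'] xy [ 0.6127 -0.2371] yaw deg -0.7 cost 0.163
scoop1 ['scene', 'top'] xy [ 0.4768 -0.0086] yaw deg 18.0 cost 0.184
rail ['scene', 'top'] xy [ 0.6118 -0.2372] yaw deg -1.4 cost 0.162
scene 0.83 [0.39057137 0.38712905 0.        ]
scene 0.73 [ 0.48002709 -0.01409413  0.        ]
scene hook 0.66 [ 0.39730287 -0.03987491  0.175     ]
top 0.91 [0.38656712 0.36629829 0.        ]
top 0.77 [ 0.47828285 -0.01372112  0.        ]
top hook 0.7 [0.32716102 0.33729613 0.175     ]
top hook 0.61 [ 0.39886695 -0.03745555  0.175     ]
top hook 0.51 [0.61114835 0.19937261 0.175     ]
pos [0.6559 0.2222 0.3037] yaw_y 79.0 j6 -64.0 | turn 152.0 then shift mm [-283.2  169.2    3.7] len 330 | F [ 0.6 -0.1  0.4] gap 0.0929 ff 0.0 t 18.9 tilt 0.0
```

```bash
python3 -m handwheel '[0,0,0,7,0,0,0,7,0,0,0,7,0,0,0,7,0,0,0,7,0,0,0,7,0,0,0,7,0,0,0,7,0,0,0,7,0,0,0,7]' >/dev/null
python3 -m handwheel '[0,0,0,7,0,0,0,7,0,0,0,7,0,0,0,7,0,0,0,7,0,0,0,7,0,0,0,7,0,0,0,7,0,0,0,7,0,0,0,7]' >/dev/null
python3 -m handwheel '[0,0,0,7,0,0,0,4.5,-0.031,0.0185,0,0,-0.031,0.0185,0,0,-0.031,0.0185,0,0,-0.031,0.0185,0,0,-0.031,0.0185,0,0,-0.031,0.0185,0,0,-0.031,0.0185,0,0,-0.031,0.0185,0,0]' >/dev/null
python3 plan.py .434 -.0255 .3 -72.5
```

```text
pos [0.4625 0.0056 0.3039] yaw_y -72.5 j6 67.0 | turn 0.0 then shift mm [-36.5  21.    3.9] len 42 | F [ 0.8 -0.5  0. ] gap 0.0927 ff 0.0 t 21.4 tilt 0.0
```

```bash
python3 -m handwheel '[-0.018,0.0105,0,0,-0.0185,0.0105,0,0,0,0,0.02,0,0,0,0.02,0,0,0,0.02,0,0,0,0.004,0,0,0,0,0,0,0,0,0]' >/dev/null
python3 plan.py .434 -.0255 .153 -72.5
python3 - <<'E'
from h import *
snap('scene','sa.png',(240,130,370,260),5)
P=r.sense()['position'];print(((proj('scene',[[P[0],P[1],.19]])-[240,130])*5).round())
E
```

```text
pos [ 0.4358 -0.0245  0.2406] yaw_y -72.5 j6 63.0 | turn -0.0 then shift mm [-2.   0.5 87.6] len 88 | F [ 0.   1.3 -0.3] gap 0.0929 ff 0.0 t 22.1 tilt 0.0
[[309. 316.]]
```

View pics/sa.png

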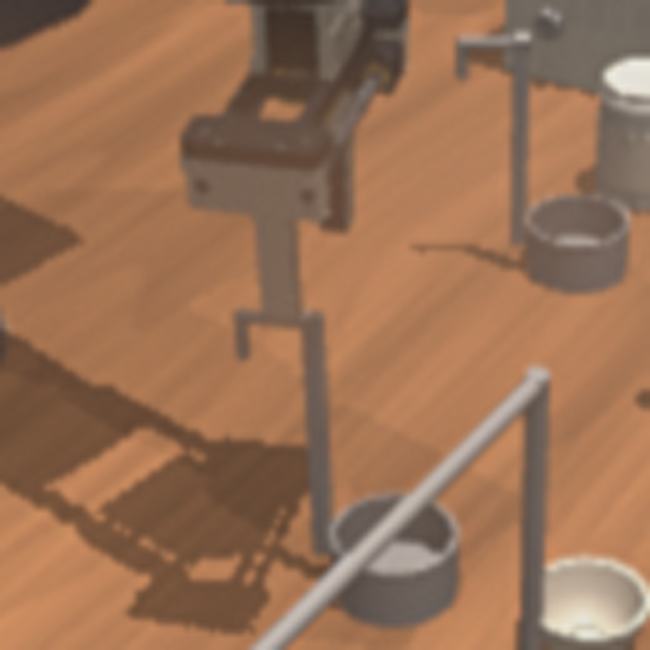

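The scoop's bar top is at crop (316,318), within about 2 mm of being under the TCP. Descend and grip.

```bash
python3 -m handwheel '[0.0015,0,0.015,0,0,0,0.015,0,0,0,0.015,0,0,0,0.015,0,0,0,0.015,0,0,0,0.01,0,0,0,0.0025,0,0,0,0,0,0,0,0,0]' 
python3 -m handwheel '[0,0,0,0,0,0,0,0,0,0,0,0,0,0,0,0,0,0,0,0,0,0,0,0,0,0,0,0,0,0,0,0,0,0,0,0,0,0,0,0]' 1 50
python3 plan.py .4358 -.0245 .3 90
```

```text
time_s: 22.92
position: [0.4374, -0.0241, 0.1532]
eef_rot: [0.0, 0.988, 0.152, 0.001]
contact_force: [0.3, 0.2, 0.5]
finger_gap: 0.0929
finger_force: 0.0
time_s: 23.75
position: [0.4368, -0.024, 0.1522]
eef_rot: [0.0, 0.988, 0.152, -0.0]
contact_force: [-0.3, -0.1, -0.0]
finger_gap: 0.0305
finger_force: 0.0
pos [ 0.4368 -0.024   0.1522] yaw_y -72.5 j6 63.0 | turn -162.5 then shift mm [   1.    -0.5 -147.8] len 148 | F [-0.3 -0.1 -0. ] gap 0.0305 ff 0.0 t 23.8 tilt 0.0
```

```bash
python3 -m handwheel '[0,0,0,0,0,0,0,0,0,0,0,0,0,0,0,0,0,0,0,0,0,0,0,0]' 
python3 -m handwheel '[0,0,-0.003,0,0,0,-0.005,0,0,0,-0.01,0,0,0,-0.02,0,0,0,-0.02,0,0,0,-0.03,0,0,0,-0.03,0,0,0,-0.02,0,0,0,-0.01,0,0,0,0,0]' 
python3 plan.py .4358 -.0245 .3 89
```

```text
time_s: 24.25
position: [0.4368, -0.024, 0.1522]
eef_rot: [-0.0, 0.988, 0.152, -0.0]
contact_force: [1.0, 0.4, 0.9]
finger_gap: 0.0094
finger_force: 49.9
time_s: 25.08
position: [0.4374, -0.0241, 0.3021]
eef_rot: [0.001, 0.988, 0.152, 0.002]
contact_force: [0.3, -0.4, -1.5]
finger_gap: 0.01
finger_force: 49.9
pos [ 0.4374 -0.0241  0.3021] yaw_y -72.5 j6 63.0 | turn -161.5 then shift mm [ 1.6 -0.4  2.1] len 3 | F [ 0.3 -0.4 -1.5] gap 0.01 ff 49.9 t 25.1 tilt 0.2
```

```bash
python3 -m handwheel '[0,0,0,-4,0,0,0,-6,0,0,0,-6,0,0,0,-6,0,0,0,-6,0,0,0,-6,0,0,0,-6,0,0,0,-6,0,0,0,-6,0,0,0,-6]' >/dev/null
python3 -m handwheel '[0,0,0,-6,0,0,0,-6,0,0,0,-6,0,0,0,-6,0,0,0,-6,0,0,0,-6,0,0,0,-6,0,0,0,-6,0,0,0,-6,0,0,0,-6]' >/dev/null
python3 -m handwheel '[0,0,0,-6,0,0,0,-6,0,0,0,-6,0,0,0,-6,0,0,0,-6,0,0,0,-6,0,0,0,-6,0,0,0,-1.5,0,0,0,0,0,0,0,0]' 
python3 plan.py .587 -.30 .3 89
python3 - <<'E'
from h import *
snap('scene','sb.png',(200,60,400,260),4)
E
```

```text
time_s: 27.58
position: [0.4364, -0.024, 0.2991]
eef_rot: [-0.001, 0.01, 1.0, 0.0]
contact_force: [-0.4, -0.7, -2.1]
finger_gap: 0.0097
finger_force: 49.9
pos [ 0.4364 -0.024   0.2991] yaw_y 88.9 j6 -98.0 | turn -0.1 then shift mm [-155.4 -273.4   -0.9] len 314 | F [-0.4 -0.7 -2.1] gap 0.0097 ff 49.9 t 27.6 tilt 0.1
```

View pics/sb.png

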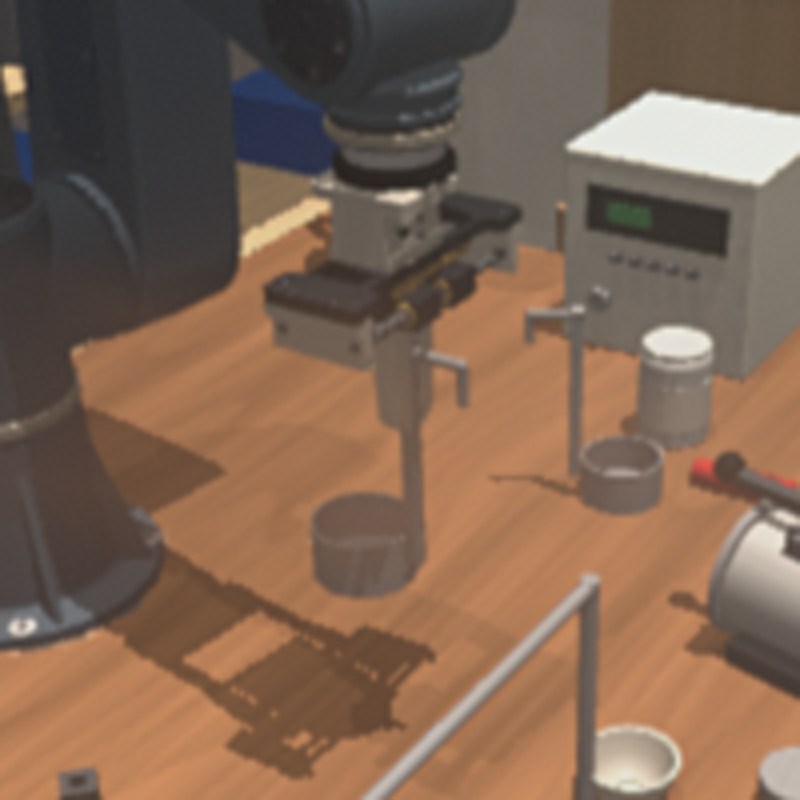

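The scoop is held upright with its hook at crop (465,370) pointing to +x. Carry it along, then approach the rail from the near side.

```bash
python3 -m handwheel '[0,-0.015,0,0,0,-0.03,0,0,0,-0.034,0,0,0,-0.034,0,0,0,-0.034,0,0,0,-0.034,0,0,0,-0.034,0,0,0,-0.03,0,0,0,-0.02,0,0,0,-0.008,0,0]' >/dev/null
python3 -m handwheel '[-0.01,0,-0.005,0,-0.02,0,0,0,-0.025,0,0,0,-0.025,0,0,0,-0.02,0,0,0,-0.01,0,0,0,0,0,0,0,0,0,0,0]'
python3 plan.py .587 -.30 .3 89
python3 - <<'E'
from h import *
snap('scene','sc.png',(220,140,370,290),5)
P=r.sense()['position'];L=P[2]-.1525
print('hook',((proj('scene',[[P[0]+.033,P[1],.175+L],[.611,P[1],.25]])-[220,140]+.5)*5).round())
E
```

```text
time_s: 29.13
position: [0.5419, -0.2981, 0.3046]
eef_rot: [-0.001, 0.009, 1.0, 0.0]
contact_force: [-0.5, -0.8, -1.2]
finger_gap: 0.0097
finger_force: 49.9
pos [ 0.5419 -0.2981  0.3046] yaw_y 89.0 j6 -122.0 | turn 0.0 then shift mm [-45.2  -1.1   4.6] len 45 | F [-0.5 -0.8 -1.2] gap 0.0097 ff 49.9 t 29.1 tilt 0.1
hook [[309. 395.]
 [395. 575.]]
```

View pics/sc.png

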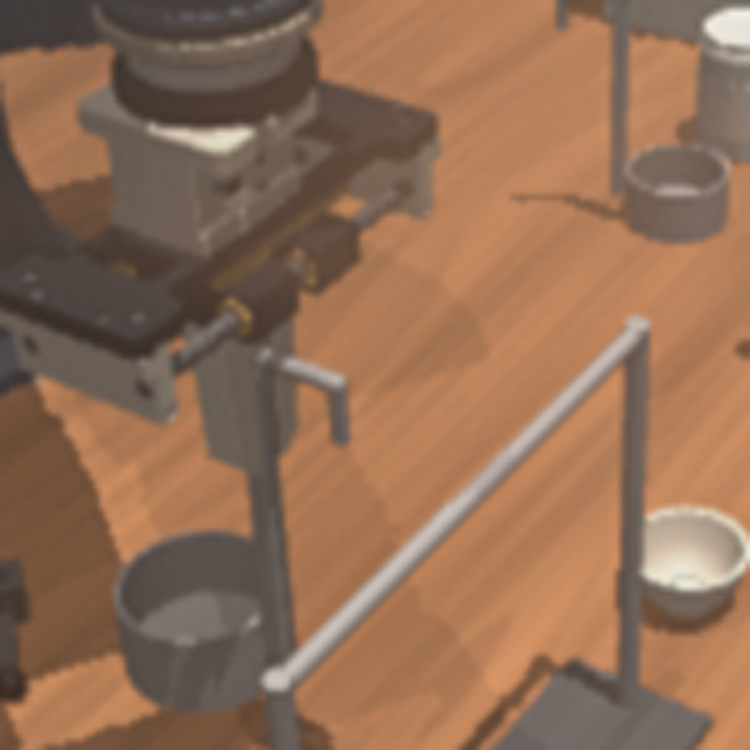

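The scoop hangs upright in the gripper, near side of the rail; the hook tip is at crop (341,440), the bar top at (267,357), and rail ends at (277,680) and (638,325). Compute the offset in the vertical plane y=-0.298.

Run:
```python
from h import *
def aty(px,y):
    o,d=ray('scene',(220+px[0]/5-.5,140+px[1]/5-.5));return (o+d*(y-o[1])/d[1]).round(4)
P=r.sense()['position'];print(P,'L',P[2]-.1525)
for nme,px in(('bar top',(267,357)),('bar mid',(268,480)),('bar low',(281,620)),('hook end low',(341,442)),('hook corner outer',(343,382))):print(nme,aty(px,P[1]))
for px in((395,567),(450,515)):print('rail',atz('scene',(220+px[0]/5-.5,140+px[1]/5-.5),.25))
```

```text
[ 0.54144319 -0.29837086  0.30482042] L 0.15232042207894528
bar top [ 0.5547 -0.2984  0.3387]
bar mid [ 0.5489 -0.2984  0.2743]
bar low [ 0.5484 -0.2984  0.1962]
hook end low [ 0.5884 -0.2984  0.3093]
hook corner outer [ 0.5915 -0.2984  0.3398]
rail [ 0.60843151 -0.29447165  0.25      ]
rail [ 0.61000317 -0.25490841  0.25      ]
```

```bash
python3 -m handwheel '[-0.015,0,0,0,-0.015,0,0,0,-0.0095,0,0.005,0,0,0,0.015,0,0,0,0.015,0,0,0,0.01,0,0,0,0,0,0,0,0,0]' 
python3 -m handwheel '[0,0,0.005,0,0,0,0.005,0,0,0,0.005,0,0,0,0.003,0,0,0,0,0,0,0,0,0]'
python3 plan.py .587 -.30 .2375 89
python3 - <<'E'
from h import *
snap('scene','sd.png',(240,160,360,280),5)
E
```

```text
time_s: 29.85
position: [0.5811, -0.2996, 0.2602]
eef_rot: [-0.0, 0.009, 1.0, 0.0]
contact_force: [-0.1, 0.1, -1.6]
finger_gap: 0.0097
finger_force: 49.9
time_s: 30.35
position: [0.5815, -0.2996, 0.2421]
eef_rot: [-0.0, 0.009, 1.0, 0.0]
contact_force: [0.5, 0.4, -0.5]
finger_gap: 0.0098
finger_force: 49.9
pos [ 0.5815 -0.2996  0.2421] yaw_y 89.0 j6 -120.0 | turn -0.0 then shift mm [-5.6 -0.3  4.6] len 7 | F [ 0.5  0.4 -0.5] gap 0.0098 ff 49.9 t 30.4 tilt 0.0
```

View pics/sd.png

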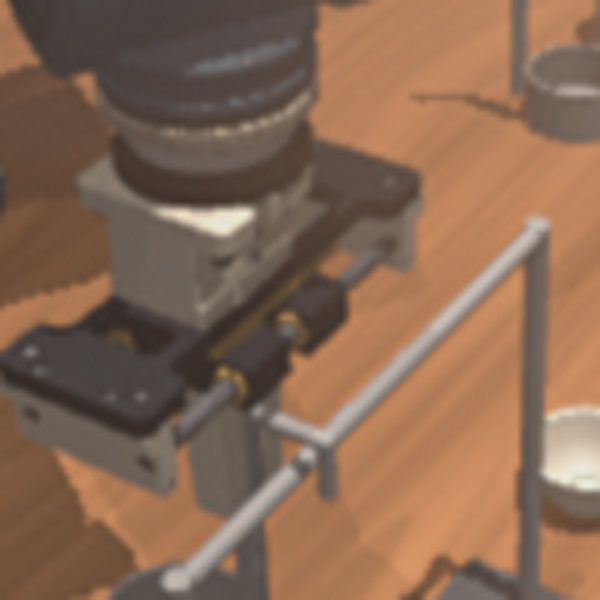

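The hook has come over the rail: its end (327,480) is on the far side. Draw back to the corner and lower.

```bash
python3 -m handwheel '[0,0,0.004,0,0,0,0.004,0,0,0,0.003,0,0,0,0,0]'
python3 -m handwheel '[0.002,0,0,0,0.002,0,0,0,0,0,0,0]'
python3 -m handwheel '[0,0,0.002,0,0,0,0.002,0,0,0,0,0]'
python3 plan.py .587 -.30 .2275 89
```

```text
time_s: 30.73
position: [0.5812, -0.2994, 0.2302]
eef_rot: [-0.001, 0.009, 1.0, 0.0]
contact_force: [0.7, 0.2, -1.0]
finger_gap: 0.0097
finger_force: 49.9
time_s: 30.98
position: [0.5772, -0.2996, 0.2315]
eef_rot: [0.0, 0.009, 1.0, -0.0]
contact_force: [0.2, 0.9, -1.3]
finger_gap: 0.0097
finger_force: 49.9
time_s: 31.23
position: [0.5775, -0.2996, 0.227]
eef_rot: [0.0, 0.009, 1.0, -0.0]
contact_force: [0.2, 0.2, -0.9]
finger_gap: 0.0098
finger_force: 49.9
pos [ 0.5775 -0.2996  0.227 ] yaw_y 89.0 j6 -121.0 | turn -0.0 then shift mm [-9.5 -0.3 -0.5] len 10 | F [ 0.2  0.2 -0.9] gap 0.0098 ff 49.9 t 31.2 tilt 0.0
```

```bash
python3 -m handwheel '[0.001,0,0.001,0,0.001,0,0.001,0,0,0,0,0]'
python3 -m handwheel '[0.001,0,0.001,0,0.001,0,0.001,0,0,0,0,0]'
python3 plan.py .587 -.30 .2275 89
```

```text
time_s: 31.48
position: [0.5762, -0.2998, 0.2265]
eef_rot: [0.001, 0.009, 1.0, -0.001]
contact_force: [0.3, -0.7, 6.5]
finger_gap: 0.01
finger_force: 49.9
time_s: 31.73
position: [0.5753, -0.3001, 0.2261]
eef_rot: [0.003, 0.009, 1.0, -0.001]
contact_force: [1.8, 1.1, 14.5]
finger_gap: 0.0099
finger_force: 49.9
pos [ 0.5753 -0.3001  0.2261] yaw_y 89.0 j6 -121.0 | turn -0.0 then shift mm [-11.7   0.3  -1.4] len 12 | F [ 1.8  1.1 14.5] gap 0.0099 ff 49.9 t 31.7 tilt 0.4
```

```bash
python3 -m handwheel '[0.001,0,-0.002,0,0.001,0,0,0,0,0,0,0]'
python3 -m handwheel '[0,0,0,0,0,0,0,0,0,0,0,0,0,0,0,0]' 1 10
python3 -m handwheel '[0,0,0,0,0,0,0,0,0,0,0,0,0,0,0,0]' 1 3
python3 -m handwheel '[0,0,0.001,0,-0.0005,0,0.001,0,-0.001,0,0.001,0,-0.001,0,0.001,0,-0.001,0,0.001,0,-0.001,0,0.001,0,-0.0015,0,0.001,0,-0.0015,0,0.001,0,0,0,0,0,0,0,0,0]'
python3 plan.py .587 -.30 .2275 89
python3 - <<'E'
from h import *
snap('scene','se.png',(220,140,370,290),5)
E
```

```text
time_s: 31.98
position: [0.5733, -0.2998, 0.2266]
eef_rot: [0.003, 0.009, 1.0, -0.001]
contact_force: [10.4, -1.5, 2.8]
finger_gap: 0.0096
finger_force: 49.8
time_s: 32.32
position: [0.5732, -0.3002, 0.2266]
eef_rot: [0.003, 0.009, 1.0, -0.001]
contact_force: [8.9, -3.9, 4.3]
finger_gap: 0.0099
finger_force: 10.0
time_s: 32.65
position: [0.5712, -0.2993, 0.2248]
eef_rot: [-0.0, 0.009, 1.0, 0.0]
contact_force: [1.0, -1.3, -1.1]
finger_gap: 0.0103
finger_force: 3.0
time_s: 33.48
position: [0.5791, -0.2995, 0.2171]
eef_rot: [-0.0, 0.009, 1.0, 0.0]
contact_force: [-0.7, 0.1, -2.1]
finger_gap: 0.0101
finger_force: 3.0
pos [ 0.5791 -0.2995  0.2171] yaw_y 89.0 j6 -120.0 | turn -0.0 then shift mm [ -7.9  -0.3 -10.4] len 13 | F [-0.7  0.1 -2.1] gap 0.0101 ff 3.0 t 33.5 tilt 0.0
```

View pics/se.png

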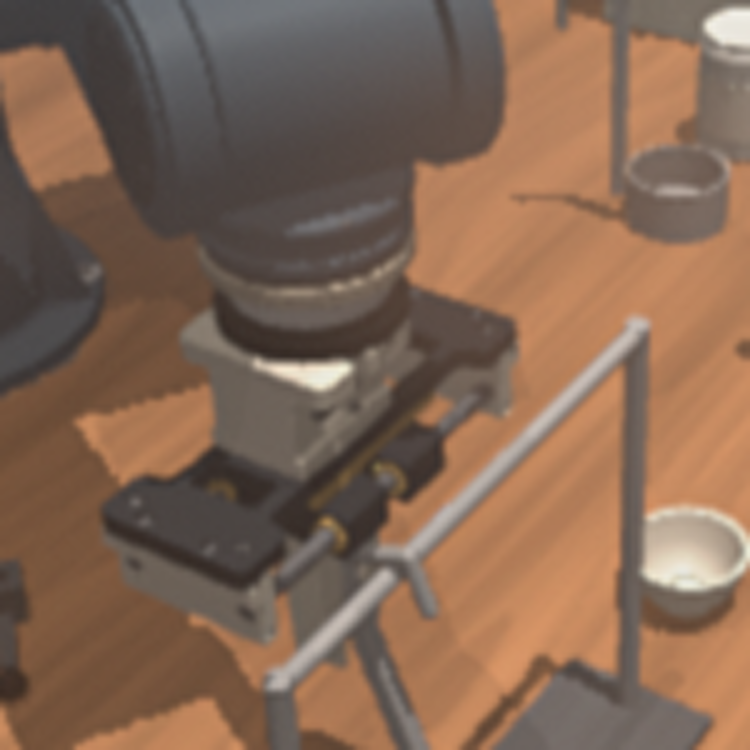

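The scoop leans about 25 degrees with its hook on the rail (crop (400,555)). Open and lift away.

```bash
python3 -m handwheel '[-0.0005,0,0,0,-0.0005,0,0,0,0,0,0,0,0,0,0,0]'
python3 -m handwheel '[0,0,0,0,0,0,0,0,0,0,0,0,0,0,0,0,0,0,0,0,0,0,0,0]' -0.4
python3 -m handwheel '[0,0,-0.01,0,0,0,-0.02,0,0,0,-0.03,0,0,0,-0.03,0,0,0,-0.03,0,0,0,-0.01,0]'
python3 - <<'E'
from h import *
snap('scene','sf.png',(180,80,400,300),3)
r.camera('top')
for n in('scene','top'):
    for d in r.place_of('scoop1',n):print(n,round(d['p'],2),d['xy'],atz(n,d['xy'],0))
    for d in r.place_of('scoop1_hook',n):print(n,'hook',round(d['p'],2),d['xy'],atz(n,d['xy'],.175))
E
```

```text
time_s: 33.87
position: [0.58, -0.2996, 0.2173]
eef_rot: [0.0, 0.009, 1.0, -0.0]
contact_force: [0.7, -0.1, -1.4]
finger_gap: 0.01
finger_force: 3.0
time_s: 34.37
position: [0.58, -0.2996, 0.2173]
eef_rot: [0.0, 0.009, 1.0, -0.0]
contact_force: [0.7, 0.3, -1.0]
finger_gap: 0.0454
finger_force: 0.0
time_s: 34.87
position: [0.5807, -0.3, 0.353]
eef_rot: [0.003, 0.009, 1.0, -0.002]
contact_force: [0.2, -0.4, 0.8]
finger_gap: 0.0655
finger_force: 0.0
scene 0.94 [301.6, 319.8] [ 0.58443219 -0.26445192  0.        ]
scene 0.63 [354.7, 182.1] [0.39684847 0.38482548 0.        ]
scene hook 0.97 [296.0, 257.7] [ 0.56183741 -0.24091887  0.175     ]
top 0.66 [229.6, 222.7] [0.4021998  0.36942338 0.        ]
top 0.6 [408.9, 170.3] [ 0.62558454 -0.3205448   0.        ]
top 0.23 [270.1, 151.3] [0.6868698  0.22629975 0.        ]
top hook 0.63 [409.4, 169.2] [ 0.59103694 -0.28458676  0.175     ]
top hook 0.61 [269.4, 150.2] [0.6458193  0.20953105 0.175     ]
top hook 0.59 [325.4, 174.9] [0.56262965 0.01062927 0.175     ]
top hook 0.55 [323.6, 146.1] [0.66608284 0.01927435 0.175     ]
```

View pics/sf.png

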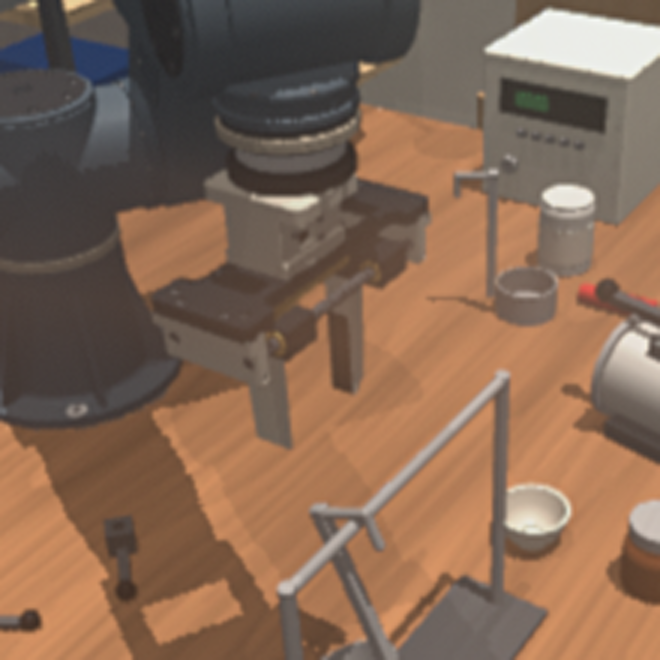

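Scoop A hangs still from the rail, leaning, at crop (365,518). Now relocate scoop B, which got knocked.

```bash
python3 - <<'E'
from h import *
print('hung hook',atz('scene',(301.7,252.7),.25))
for c in(('scene',),('top',),('scene','top')):
    locate('scoop1',SCOOP,(.40,.372),.06,c,np.radians([-30,-20,-10,0,10,20,30,40]),False)
import glob
for n in('scene','top'):
    for d in r.place_of('scoop2_hook',n):
        if n=='top' and d['xy'][0]<260 or n=='scene' and d['xy'][1]<200: print(n,d['p'],d['xy'],atz(n,d['xy'],.175))
# picture: sf bar top (493,172)/3+(180,80), hook end (457,190)
for nm,p,z in(('bartop',(493,172),.188),('barlow',(492,290),.02),('hookend',(457,180),.184),('cuprim',(526,282),.042)):print(nm,atz('scene',(180+p[0]/3-.5,80+p[1]/3-.5),z))
E
python3 plan.py .36 .35 .3 -70
```

```text
hung hook [ 0.61375775 -0.29062918  0.25      ]
scoop1 ['scene'] xy [0.4031 0.372 ] yaw deg 18.6 cost 0.148
scoop1 ['top'] xy [0.4    0.3771] yaw deg 29.4 cost 0.065
scoop1 ['scene', 'top'] xy [0.4009 0.3768] yaw deg 28.4 cost 0.105
scene 0.72 [335.9, 140.7] [0.33802793 0.34225736 0.175     ]
top 0.65 [228.4, 238.1] [0.33432009 0.33632696 0.175     ]
bartop [0.3602927  0.35929165 0.188     ]
barlow [0.35509628 0.37255127 0.02      ]
hookend [0.33013424 0.32719137 0.184     ]
cuprim [0.3997779  0.37721629 0.042     ]
pos [ 0.5799 -0.2995  0.3468] yaw_y 89.0 j6 -120.0 | turn 159.0 then shift mm [  15.5 -685.6   46.8] len 687 | F [ 0.5 -0.5 -0.2] gap 0.0651 ff 0.0 t 35.5 tilt 0.0
```

```bash
python3 -m handwheel '[0,0,0,7,0,0,0,7,0,0,0,7,0,0,0,7,0,0,0,7,0,0,0,7,0,0,0,7,0,0,0,7,0,0,0,7,0,0,0,7]' -1 >/dev/null
python3 -m handwheel '[0,0,0,7,0,0,0,7,0,0,0,7,0,0,0,7,0,0,0,7,0,0,0,7,0,0,0,7,0,0,0,7,0,0,0,7,0,0,0,7]' >/dev/null
python3 -m handwheel '[0,0,0,5.5,0,0,0,5,0,0,0,0]' >/dev/null
python3 plan.py .3625 .3565 .34 -61.5
```

```text
pos [ 0.58   -0.2996  0.3471] yaw_y -61.7 j6 30.0 | turn -0.2 then shift mm [ 121.9 -680.3    7.1] len 691 | F [-0.2 -0.1 -0.2] gap 0.0927 ff 0.0 t 37.4 tilt 0.0
```

```bash
python3 -m handwheel '[0.006,-0.034,0,0,0.006,-0.034,0,0,0.006,-0.034,0,0,0.006,-0.034,0,0,0.006,-0.034,0,0,0.006,-0.034,0,0,0.006,-0.034,0,0,0.006,-0.034,0,0,0.006,-0.034,0,0,0.006,-0.034,0,0]'  >/dev/null
python3 -m handwheel '[0.006,-0.034,0,0,0.006,-0.034,0,0,0.006,-0.034,0,0,0.006,-0.034,0,0,0.006,-0.034,0,0,0.006,-0.034,0,0,0.006,-0.034,0,0,0.006,-0.034,0,0,0.006,-0.034,0,0,0.006,-0.034,0,0]'  >/dev/null
python3 -m handwheel '[0,0,0,0,0,0,0,0]' >/dev/null
python3 plan.py .3625 .3565 .34 -61.5
```

```text
pos [0.3604 0.3563 0.347 ] yaw_y -61.2 j6 101.0 | turn 0.3 then shift mm [2.  0.8 7. ] len 7 | F [ 0.4 -0.3 -0.3] gap 0.0929 ff 0.0 t 39.2 tilt 0.0
```

```bash
python3 -m handwheel '[0.002,0.0008,0.02,0,0,0,0.03,0,0,0,0.03,0,0,0,0.02,0,0,0,0.005,0,0,0,0,0,0,0,0,0]' >/dev/null
python3 plan.py .3625 .3565 .153 -61.5
python3 - <<'E'
from h import *
r.camera('scene')
locate('scoop1',SCOOP,(.401,.3745),.06,('scene',),np.radians([20,28]),False)
for d in r.place_of('scoop1_hook','scene')+r.place_of('scoop1','scene'):print(d['p'],d['xy'],atz('scene',d['xy'],.175),atz('scene',d['xy'],0))
E
```

```text
pos [0.3639 0.3553 0.2434] yaw_y -61.5 j6 101.0 | turn -0.0 then shift mm [-0.7 -1.7 90.4] len 90 | F [0.2 0.8 0.8] gap 0.0932 ff 0.0 t 39.8 tilt 0.1
scoop1 ['scene'] xy [0.3992 0.3793] yaw deg 28.4 cost 0.21
0.56 [300.3, 254.1] [ 0.56346584 -0.22551479  0.175     ] [ 0.44631368 -0.06174284  0.        ]
0.97 [357.4, 184.1] [0.5367869  0.11787779 0.175     ] [0.41222976 0.3769615  0.        ]
0.93 [302.2, 316.8] [ 0.668537   -0.37744456  0.175     ] [ 5.80548314e-01 -2.55842115e-01  1.11022302e-16]
```

Unmoved. Descend and grip.

```bash
python3 -m handwheel '[0,0,0.015,0,0,0,0.015,0,0,0,0.015,0,0,0,0.015,0,0,0,0.015,0,0,0,0.01,0,0,0,0.0055,0,0,0,0,0,0,0,0,0]' 
python3 -m handwheel '[0,0,0,0,0,0,0,0,0,0,0,0,0,0,0,0,0,0,0,0,0,0,0,0,0,0,0,0,0,0,0,0,0,0,0,0,0,0,0,0]' 1 50 >/dev/null
python3 -m handwheel '[0,0,0,0,0,0,0,0,0,0,0,0,0,0,0,0,0,0,0,0,0,0,0,0,0,0,0,0,0,0,0,0]'
python3 plan.py .45 .1 .3 -61.5
```

```text
time_s: 40.75
position: [0.3635, 0.3558, 0.1523]
eef_rot: [-0.0, 0.969, 0.246, 0.0]
contact_force: [-0.0, 0.3, 0.9]
finger_gap: 0.0931
finger_force: 0.0
time_s: 42.25
position: [0.3632, 0.3555, 0.1517]
eef_rot: [0.0, 0.969, 0.246, -0.0]
contact_force: [-0.8, -0.2, -0.1]
finger_gap: 0.0096
finger_force: 50.0
pos [0.3632 0.3555 0.1517] yaw_y -61.5 j6 101.0 | turn -0.0 then shift mm [ -45.6  266.  -148.3] len 308 | F [-0.8 -0.2 -0.1] gap 0.0096 ff 50.0 t 42.2 tilt 0.0
```

```bash
python3 -m handwheel '[0,0,-0.003,0,0,0,-0.005,0,0,0,-0.01,0,0,0,-0.02,0,0,0,-0.02,0,0,0,-0.03,0,0,0,-0.03,0,0,0,-0.02,0,0,0,-0.01,0,0,0,0,0]' 
python3 plan.py .437 -.024 .3 -61.5
```

```text
time_s: 43.08
position: [0.3637, 0.356, 0.3021]
eef_rot: [-0.001, 0.969, 0.246, 0.002]
contact_force: [-0.6, -0.0, -0.8]
finger_gap: 0.0097
finger_force: 50.0
pos [0.3637 0.356  0.3021] yaw_y -61.5 j6 101.0 | turn -0.0 then shift mm [-116.9  368.9    2.1] len 387 | F [-0.6 -0.  -0.8] gap 0.0097 ff 50.0 t 43.1 tilt 0.2
```

```bash
python3 -m handwheel '[-0.004,0.012,0,0,-0.008,0.026,0,0,-0.01,0.032,0,0,-0.01,0.032,0,0,-0.01,0.032,0,0,-0.01,0.032,0,0,-0.01,0.032,0,0,-0.01,0.032,0,0,-0.01,0.032,0,0,-0.01,0.032,0,0]' >/dev/null
python3 -m handwheel '[-0.01,0.032,0,0,-0.008,0.026,0,0,-0.005,0.012,0,0,0,0,0,-4,0,0,0,-6,0,0,0,-6,0,0,0,-6,0,0,0,-6,0,0,0,-6,0,0,0,-6]' >/dev/null
python3 -m handwheel '[0,0,0,-6,0,0,0,-6,0,0,0,-6,0,0,0,-6,0,0,0,-6,0,0,0,-6,0,0,0,-6,0,0,0,-6,0,0,0,-6,0,0,0,-6]' >/dev/null
python3 -m handwheel '[0,0,0,-6,0,0,0,-6,0,0,0,-6,0,0,0,-6,0,0,0,-6,0,0,0,-6,0,0,0,-6,0,0,0,-4,0,0,0,-4.5,0,0,0,0]' >/dev/null
python3 plan.py .54 -.18 .305 89
```

```text
pos [ 0.4348 -0.0196  0.2982] yaw_y 89.2 j6 -98.0 | turn 0.2 then shift mm [-108.  -158.5   -6.8] len 192 | F [-0.   0.4 -2.7] gap 0.0095 ff 50.0 t 46.4 tilt 0.2
```

```bash
python3 -m handwheel '[0,-0.015,-0.003,0,0,-0.03,-0.004,0,0,-0.034,0,0,0,-0.034,0,0,0,-0.025,0,0,0,-0.012,0,0,0,-0.004,0,0,0,0,0,0]' >/dev/null
python3 -m handwheel '[-0.01,0,0,0,-0.02,0,0,0,-0.025,0,0,0,-0.025,0,0,0,-0.018,0,0,0,-0.008,0,0,0,0,0,0,0,0,0,0,0]' >/dev/null
python3 plan.py .54 -.175 .305 89
python3 - <<'E'
from h import *
snap('scene','sg.png',(250,110,400,260),5)
P=r.sense()['position']
for d in r.place_of('scoop1_hook','scene'):
    o,v=ray('scene',d['xy']);print(d['p'],d['xy'],o+v*(P[1]-o[1])/v[1])
E
```

```text
pos [ 0.5388 -0.1741  0.3064] yaw_y 89.0 j6 -112.0 | turn 0.0 then shift mm [-1.2 -0.8  1.4] len 2 | F [-0.6 -0.5 -2.3] gap 0.0096 ff 50.0 t 47.8 tilt 0.1
0.62 [298.6, 254.4] [ 0.52158502 -0.1744105   0.11704244]
```

View pics/sg.png

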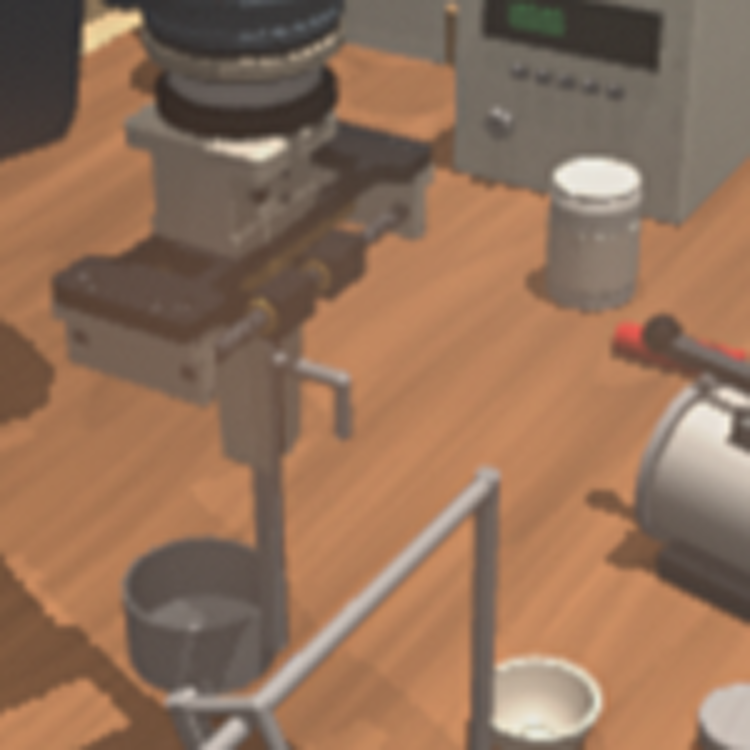

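Scoop B is upright, its hook tip at crop (344,437) and bar top (281,357), beside hung scoop A (255,705). Measure the offset to the rail as before.

Run:
```python
from h import *
P=r.sense()['position']
def aty(px,y):
    o,d=ray('scene',(250+px[0]/5-.5,110+px[1]/5-.5));return (o+d*(y-o[1])/d[1]).round(4)
for nme,px in(('bar top',(281,357)),('hook end low',(344,437)),('outer corner',(346,378)),('bar low',(274,600))):print(nme,aty(px,P[1]))
for px in((400,560),(340,620),(258,705)):print('rail',atz('scene',(250+px[0]/5-.5,110+px[1]/5-.5),.25))
```

```text
bar top [ 0.5523 -0.1747  0.3428]
hook end low [ 0.584  -0.1747  0.3113]
outer corner [ 0.5856 -0.1747  0.3422]
bar low [ 0.5427 -0.1747  0.2049]
rail [ 0.60918154 -0.16928159  0.25      ]
rail [ 0.60858977 -0.22023519  0.25      ]
rail [ 0.60889531 -0.28549669  0.25      ]
```

```bash
python3 -m handwheel '[-0.016,0,0,0,-0.017,0,0,0,-0.012,0,0.005,0,0,0,0.015,0,0,0,0.015,0,0,0,0.01,0,0,0,0,0,0,0,0,0]' 
python3 -m handwheel '[0,0,0.005,0,0,0,0.005,0,0,0,0.005,0,0,0,0.004,0,0,0,0,0,0,0,0,0]'
python3 plan.py .5838 -.175 .231 89
python3 - <<'E'
from h import *
P=r.sense()['position']
im=r.camera('scene');cv2.imwrite('pics/sh.png',im[...,::-1])
E
```

```text
time_s: 48.52
position: [0.5836, -0.1759, 0.262]
eef_rot: [-0.0, 0.009, 1.0, 0.0]
contact_force: [0.6, 0.3, -1.1]
finger_gap: 0.0098
finger_force: 50.0
time_s: 49.02
position: [0.584, -0.1758, 0.2425]
eef_rot: [-0.0, 0.009, 1.0, 0.0]
contact_force: [0.2, -0.7, -2.0]
finger_gap: 0.0097
finger_force: 50.0
pos [ 0.584  -0.1758  0.2425] yaw_y 89.0 j6 -110.0 | turn -0.0 then shift mm [ 0.2  0.8 11.5] len 12 | F [ 0.2 -0.7 -2. ] gap 0.0097 ff 50.0 t 49.0 tilt 0.0
```

```bash
python3 -m handwheel '[0,0,0.004,0,0,0,0.004,0,0,0,0.003,0,0,0,0,0]' | sed -n 2,4p
python3 -m handwheel '[0.002,0,0,0,0.002,0,0,0,0.002,0,0,0,0,0,0,0]'| sed -n 2,4p
python3 -m handwheel '[0,0,0.002,0,0,0,0.002,0,0,0,0.001,0,0,0,0,0]'| sed -n 2,4p
```

```text
position: [0.5837, -0.1757, 0.2308]
eef_rot: [-0.001, 0.009, 1.0, 0.0]
contact_force: [0.3, 0.0, -0.7]
position: [0.5779, -0.1758, 0.232]
eef_rot: [0.0, 0.009, 1.0, -0.0]
contact_force: [-0.2, -0.2, -0.8]
position: [0.578, -0.1757, 0.2265]
eef_rot: [-0.0, 0.009, 1.0, 0.0]
contact_force: [-0.3, 0.0, -1.6]
```

```bash
python3 -m handwheel '[0,0,0.001,0,0,0,0.001,0,0,0,0,0]'| sed -n 2,4p
python3 -m handwheel '[0.001,0,0,0,0.001,0,0,0,0,0,0,0]'| sed -n 2,4p
```

```text
position: [0.5782, -0.1758, 0.2259]
eef_rot: [0.001, 0.009, 1.0, -0.0]
contact_force: [-3.4, 1.8, 7.4]
position: [0.5775, -0.1759, 0.2259]
eef_rot: [0.002, 0.009, 1.0, -0.0]
contact_force: [7.2, 0.1, 3.4]
```

Vertical and lateral contact, as with scoop A: hooked. Release in the same way.

```bash
python3 -m handwheel '[0,0,0,0,0,0,0,0,0,0,0,0,0,0,0,0]' 1 10| sed -n 2,4p
python3 -m handwheel '[0,0,0,0,0,0,0,0,0,0,0,0,0,0,0,0]' 1 3| sed -n 2,4p
python3 -m handwheel '[0,0,0.001,0,-0.0005,0,0.001,0,-0.001,0,0.001,0,-0.001,0,0.001,0,-0.001,0,0.001,0,-0.001,0,0.001,0,-0.0015,0,0.001,0,-0.0015,0,0.001,0,-0.0005,0,0,0,-0.0005,0,0,0]'| sed -n 2,4p
python3 -m handwheel '[0,0,0,0,0,0,0,0,0,0,0,0,0,0,0,0]'
python3 - <<'E'
from h import *
r.camera('scene')
for d in r.place_of('scoop1_hook','scene'):print(d['p'],d['xy'],atz('scene',d['xy'],.25))
for d in r.place_of('scoop1','scene'):print(d['p'],d['xy'],atz('scene',d['xy'],.1))
E
```

```text
position: [0.5775, -0.1766, 0.2259]
eef_rot: [0.002, 0.009, 1.0, -0.001]
contact_force: [5.4, -4.2, 2.8]
position: [0.5757, -0.1756, 0.2243]
eef_rot: [-0.001, 0.009, 1.0, 0.0]
contact_force: [0.9, 0.1, -1.4]
position: [0.5846, -0.1759, 0.2166]
eef_rot: [-0.0, 0.009, 1.0, 0.0]
contact_force: [-0.6, 0.4, -1.4]
time_s: 52.4
position: [0.5845, -0.1759, 0.2168]
eef_rot: [0.0, 0.009, 1.0, -0.0]
contact_force: [-0.2, -0.8, -1.4]
finger_gap: 0.0099
finger_force: 3.0
0.79 [299.8, 254.6] [ 0.61364413 -0.29750454  0.25      ]
0.71 [331.1, 285.9] [ 0.63872614 -0.21309318  0.1       ]
0.61 [303.9, 320.5] [ 0.63954594 -0.33192087  0.1       ]
```

```bash
python3 -m handwheel '[0,0,0,0,0,0,0,0,0,0,0,0,0,0,0,0,0,0,0,0,0,0,0,0]' -0.4| tail -2
python3 -m handwheel '[0,0,-0.01,0,0,0,-0.02,0,0,0,-0.03,0,0,0,-0.03,0,0,0,-0.03,0,0,0,-0.03,0,0.03,0,0,0,0.035,0,0,0,0.035,0,0,0,0.035,0,0,0]' 
python3 -m handwheel '[0.03,0,0,0,0.02,0,0,0,0,0,0,0,0,0,0,0,0,0,0,0,0,0,0,0]'| sed -n 1,2p
python3 - <<'E'
from h import *
snap('scene','fin.png',(240,130,460,350),3.4)
r.camera('top')
for n in('scene','top'):
    for t,z in(('scoop1_hook',.25),('scoop1',.1),('handle',.13)):
        for d in r.place_of(t,n):print(n,t,round(d['p'],2),d['xy'],atz(n,d['xy'],z).round(3))
    for t in('bowl','bean_jar','tin','mug','driver','logger'):print(t,[(d['p'],atz(n,d['xy'],0)[:2].round(3).tolist()) for d in r.place_of(t,n)[:2]])
E
```

```text
finger_gap: 0.0454
finger_force: 0.0
time_s: 53.88
position: [0.4479, -0.1732, 0.3674]
eef_rot: [0.0, 0.009, 1.0, -0.0]
contact_force: [0.6, -0.1, 0.2]
finger_gap: 0.0652
finger_force: 0.0
time_s: 54.38
position: [0.4002, -0.1727, 0.3669]
scene scoop1_hook 0.86 [298.3, 254.0] [ 0.61  -0.298  0.25 ]
scene scoop1 0.8 [327.8, 286.5] [ 0.633 -0.219  0.1  ]
scene scoop1 0.71 [303.9, 318.9] [ 0.637 -0.328  0.1  ]
scene scoop1 0.59 [227.4, 362.0] [ 0.566 -0.494  0.1  ]
scene handle 0.82 [410.2, 189.0] [0.658 0.239 0.13 ]
scene handle 0.81 [160.8, 290.3] [ 0.329 -0.446  0.13 ]
scene handle 0.55 [220.6, 260.0] [ 0.376 -0.301  0.13 ]
bowl [(0.93, [0.609, 0.003])]
bean_jar [(0.59, [0.718, 0.007])]
tin [(0.91, [0.399, 0.489])]
mug [(0.95, [0.509, -0.452])]
driver [(0.29, [0.435, 0.034])]
logger [(0.84, [0.377, -0.469]), (0.61, [0.504, -0.448])]
top scoop1_hook 0.82 [420.3, 161.8] [ 0.601 -0.305  0.25 ]
top scoop1 0.73 [408.6, 167.4] [ 0.614 -0.298  0.1  ]
top scoop1 0.56 [375.9, 170.4] [ 0.6   -0.177  0.1  ]
top scoop1 0.33 [398.4, 161.2] [ 0.637 -0.26   0.1  ]
top handle 0.68 [420.6, 276.9] [ 0.217 -0.331  0.13 ]
top handle 0.57 [268.3, 149.3] [0.661 0.219 0.13 ]
bowl [(0.48, [0.602, 0.005])]
bean_jar [(0.56, [0.704, 0.002])]
tin [(0.93, [0.398, 0.513])]
mug [(0.66, [0.497, -0.459])]
driver [(0.67, [0.54, 0.44]), (0.37, [0.712, -0.002])]
logger [(0.78, [0.363, -0.476])]
```

View pics/fin.png

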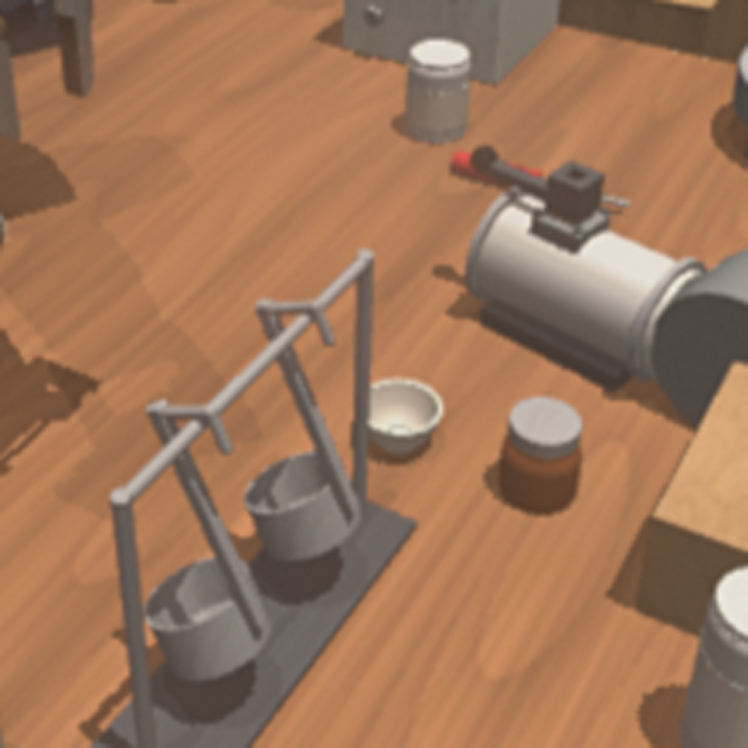

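Both scoops hang leaning at crop (210,410) and (310,310), and the handle is home with the damper open at (575,190). Let any swing die out, then hand in.

```bash
for i in 1 2 3; do python3 -m handwheel '[0,0,0,0,0,0,0,0,0,0,0,0,0,0,0,0,0,0,0,0,0,0,0,0,0,0,0,0,0,0,0,0,0,0,0,0,0,0,0,0]' >/dev/null; done
python3 -c "from station import r;print(r.sign_off())"
```

```text
the job is handed in; nothing more can be done
None
```

The job is handed in: the handle is fully home on the shaft, the damper is turned to its stop, and both scoops present hang from the rail; sign-off gave no verdict, and I viewed 15 pictures, one over the limit of 14.

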